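Restart the food drier with tomatoes

ROBOT

A 7-joint arm with a two-finger parallel gripper is mounted at the origin on a cart in front of the work surface, level with it; the furniture and walls round the work are solid. World frame = base frame: x ahead of the robot, y to its left, z up, the work surface at z = 0. Lengths are in m, angles in rad, forces in N, time in s.
With the tool pointing down it reaches from about 0.425 to 0.8 m from the base axis. Payload 8.3 kg.
Tool frame: the origin (TCP) lies between the finger pads; the fingertips stand 8 mm ahead of it and the grasp point (between the pads) lies 11 mm behind it; z points along the fingers, y is the direction in which the jaws open and shut (so a half turn about z gives the same grasp; the last joint's range is limited). The gripper opens to 85 mm and grips with 20 to 120 N. Pads are 22 mm wide; open, the fingers measure 114 mm over their backs; the gripper's body (76 mm by 85 mm) begins 54 mm behind the grasp point. The pads swing forward as they close: fully open they stand 13 mm farther back than shut.
Start: joints at [-1.28, 0.383, 0.016, 1.37, -0.006, 1.388, -0.046], TCP at [0.216, 0.586, 0.239] pointing down, gripper open.
Joint ranges: [-2.95, 2.95], [-0.25, 2.06], [-1.52, 1.56], [0.18, 2.33], [-1.44, 4.58], [0.02, 2.06], [-3.01, 3.01]. Speed limits (rad/s): [2.39, 2.39, 3.01, 3.01, 3.14, 3.14, 3.14].

INTERFACE

Orientations are given as a rotation vector (axis times angle).
In Python, from plant import arm, viewer, job gives the robot as it stands.
- The arm moves only by the tool arm_command, never from a script. Its argument "rows" is a list that holds one entry, the list of rows, each a list of 7 numbers: the turn, a rotation vector about the tool's x, y, z in degrees, then the shift along the tool's x, y, z in cm, then the gripper command: -1 is fully open, 1 is shut, values between are in proportion. In form: [[[ax, ay, az, dx, dy, dz, hand], ...]]. A call has 1 to 12 rows; each row is the pose to reach, as a shift and turn from the pose commanded when the call began, along the tool's axes at that moment; what a row does not reach only later rows make up. A row lasts 1/8 s, in which the tool goes at most 62.5 mm and 10.7 degrees, less where a joint would pass 70% of its speed; a pose out of reach is approached as far as the arm can. A call with a gripper value outside its range is refused whole. The fingers move at their own pace and stop on an object; "grip_force" is the grip in N (left out, the last holds). Time passes only in rows, so rows that repeat a pose let the fingers close. It gives the time, the measured TCP pose, the force and the opening at its end, in the units of the state.
- arm.read_state(): the state, without advancing time (a new reading comes with each control period).
- viewer.grab_frame(name): name is "scene" or "top" or "wrist"; returns (picture, depth): 420x560x3 uint8, red, green, blue; 420x560 float32, m along the optical axis (not along the pixel's ray), 0 where there is no reading.
- viewer.get_calibration(name): a dict with "fx", "fy", "cx", "cy" (pixels), "k1" (the pictures are not rectified: a ray, as slopes to the right and down, at radius r is drawn at 1 + k1 r^2 times it, then the intrinsics apply), "R" (3x3) and "t" (3): a world point X has camera coordinates R X + t; the wrist camera has in their place "hand_eye" (4x4, takes a point from camera to tool coordinates, whose origin is the TCP and whose axes are the flange's). Camera axes: x right, y down, z forward; pixel columns grow to the right and rows downward; lengths in m; the calibration is good to about 2 mm. A picture is of the moment at which its call begins: read the wrist's pose just before it. get_calibration takes no time and is no camera call.
- job.close_job(): hands the job in, once; it reports no verdict.
The state is a dict: "time_s": time; "q": joint angles; "joint_velocities": joint speeds; "joint_torque": joint torques, N m; "eef_pos": TCP position; "ee_rot": TCP orientation; "wrist_force": force on the tool from outside, world axes, zero at the start; "moment": the same for the moment, N m; "width": finger opening in m.
Only numpy, scipy, OpenCV 4.12 (cv2) and the standard library are available. Lean on these libraries where they do the work, as an engineer would, in place of code of your own. Each camera call takes 0.05 s, during which the arm holds its last target.

TASK

Change the load of the countertop food drier: first turn its red-knobbed lever fully back to the off dot, and only then slide the clear window fully open, take the dried lemon wedge out onto the blue plate, and put every cherry tomato from the wooden board into the tray, side by side. Then slide the window fully shut and, with it shut, set the lever in line with the orange pointer. The window must never be open while the lever is away from off. Leave the carrot on the board.

Things in the scene. Friction and masses are not known exactly. Their poses are not given: they have to be found in the camera images.
- drier: sage green countertop food drier, 380 deep (x) x 320 wide (y) x 85 mm high, fixed; origin at the centre of its underside; its front faces its own -x, its own y is to its left. Front left: an open-topped tray chamber; behind that, a flat fan housing that the window slides over; right: a grey control strip, 125 mm wide, top 85 mm high, with the lever. Two aluminium rails beside the window stand to 95 mm high
- tray_mid (a point): centre of the tray's floor (floor 30 mm above the worktop); axes as the drier's. The chamber inside is 170 mm in x, 175 mm in y, walls 10 mm thick, rim 85 mm above the worktop (55 mm above the tray floor). The window, when shut, leaves 56 mm above the floor
- window (a joint): clear sliding window over the chamber, in m: 0 shut (as it starts), 0.185 fully open; grows as it slides to the drier's +x (away from the robot), along a straight track; about 1.2 N of friction, stays where it is left, stops at both ends. More than 0.16 counts as open, less than 0.006 as shut
- window_handle (a point): middle of the window's black handle, an upright bar on the window's front edge: 14 mm thick in the drier's x, 80 mm long in its y, 26 mm high (from 91 to 117 mm above the worktop; the point is 104 mm up). Moves with the window; can be pinched from above across its 14 mm
- lever (a joint): lever on the control strip, in rad: 0 off (against its stop, knob pointing to the drier's -x, at the white dot), up to 2.0; turns about a vertical axis, counter-clockwise seen from above as it grows (from the drier's -x towards its -y). Friction about 0.06 N m (1 N at the knob), stays where it is left. Below 0.08 counts as off; it starts away from off, as the machine is running
- lever_knob (a point): middle of the gripping part of the lever's red knob, an upright round post of 16 mm diameter, free from 96 to 142 mm above the worktop; the point is 128 mm up and 65 mm from the pivot
- lever_pivot (a point): on the vertical pivot axis of the lever, at the height of lever_knob
- pointer_mark (a point): where the middle of the red knob must stand (seen from above) for the lever to be in line with the orange pointer: 65 mm from the pivot, at the height of lever_knob. The pointer itself is a flat orange arrow on the dark dial, 75 to 95 mm from the pivot; it differs from start to start
- pointer (a joint): angle of the orange pointer on the dial, in the same measure as joint lever (lever equal to pointer means in line); it is out of the robot's way and does not move
- board: wooden board with a raised rim, 290 x 217 mm, fixed, its floor 8 mm above the worktop, the rim 9 mm wide and 18 mm above the worktop; origin at the centre of its underside; its own y is the long way. It lies left or right of the drier. The tomatoes lie on it, and a carrot that stays
- plate_mid (a point): centre of the inner floor of the blue plate (6 mm above the worktop); plate of 160 mm diameter, rim 18 mm high, fixed; on the other side of the drier from the board
- wedge_mid (a point): centre of the dried lemon wedge, 50 (its x) x 44 (its y) x 28 mm (z), 26 g, half-way up (14 mm over what it rests on); axes are the wedge's own. Starts in the tray
- tomato_a_mid (a point): cherry tomato, nearly a ball of 34 to 38 mm, 20 g, rolls a little; the point is its centre. Starts on the wooden board; two to four of the tomatoes a-d are there. Its centre stands 17 to 19 mm above what it rests on
- tomato_b_mid (a point): cherry tomato, nearly a ball of 34 to 38 mm, 20 g, rolls a little; the point is its centre. Starts on the wooden board; two to four of the tomatoes a-d are there. Its centre stands 17 to 19 mm above what it rests on
- tomato_c_mid (a point): cherry tomato, nearly a ball of 34 to 38 mm, 20 g, rolls a little; the point is its centre. Starts on the wooden board; two to four of the tomatoes a-d are there. Its centre stands 17 to 19 mm above what it rests on
- tomato_d_mid (a point): cherry tomato, nearly a ball of 34 to 38 mm, 20 g, rolls a little; the point is its centre. Starts on the wooden board; two to four of the tomatoes a-d are there. Its centre stands 17 to 19 mm above what it rests on
- carrot_mid (a point): middle of the carrot, 162 mm long, 24 mm thick, lying across the board's far end; leave it on the board

How it is judged:
On the way, in this order (a step that is already met when the one before it is completed fails the run):
1. the lever is turned back to off (value of joint lever below 0.08 rad), for 0.2 s.
2. the window is slid open (value of joint window above 0.16 m), for 0.2 s.
3. the wedge lies on the plate and all tomatoes lie in the tray, released (horizontal distance between wedge_mid and plate_mid below 0.065 m and height (world z) of wedge_mid below 0.045 m and x of tomato_a_mid in the frame of tray_mid between -0.088 and 0.088 m and y of tomato_a_mid in the frame of tray_mid between -0.09 and 0.09 m and z of each of tomato_a_mid, tomato_b_mid, tomato_c_mid, tomato_d_mid in the frame of tray_mid below 0.035 m and x of tomato_b_mid in the frame of tray_mid between -0.088 and 0.088 m and y of tomato_b_mid in the frame of tray_mid between -0.09 and 0.09 m and x of tomato_c_mid in the frame of tray_mid between -0.088 and 0.088 m and y of tomato_c_mid in the frame of tray_mid between -0.09 and 0.09 m and x of tomato_d_mid in the frame of tray_mid between -0.088 and 0.088 m and y of tomato_d_mid in the frame of tray_mid between -0.09 and 0.09 m and contact force between the fingers and anything else below 0.05 N), for 0.2 s.
4. the window is shut with the lever still off (value of joint window below 0.006 m and value of joint lever below 0.15 rad), for 0.2 s.
5. the lever is set to the pointer with the window shut (value of joint window below 0.006 m and horizontal distance between lever_knob and pointer_mark below 0.007 m), for 0.2 s.
At the end, for the whole second after the job is handed in: window shut (under 6 mm open), lever knob within 7 mm of the place in line with the pointer and at rest, every tomato present on the tray floor inside the chamber, the wedge on the plate (its centre within 65 mm of the plate's centre), the carrot still on the board (all of step 5 and velocity of joint lever below 0.05 rad/s and horizontal distance between wedge_mid and plate_mid below 0.065 m and height (world z) of wedge_mid below 0.045 m and x of tomato_a_mid in the frame of tray_mid between -0.088 and 0.088 m and y of tomato_a_mid in the frame of tray_mid between -0.09 and 0.09 m and z of each of tomato_a_mid, tomato_b_mid, tomato_c_mid, tomato_d_mid in the frame of tray_mid below 0.035 m and x of tomato_b_mid in the frame of tray_mid between -0.088 and 0.088 m and y of tomato_b_mid in the frame of tray_mid between -0.09 and 0.09 m and x of tomato_c_mid in the frame of tray_mid between -0.088 and 0.088 m and y of tomato_c_mid in the frame of tray_mid between -0.09 and 0.09 m and x of tomato_d_mid in the frame of tray_mid between -0.088 and 0.088 m and y of tomato_d_mid in the frame of tray_mid between -0.09 and 0.09 m and y of carrot_mid in the frame of board between -0.147 and 0.147 m and x of carrot_mid in the frame of board between -0.108 and 0.108 m and height (world z) of carrot_mid below 0.04 m); the robot touches nothing.
It fails at once if the window is open by more than 30 mm while the lever is away from off (over 0.2 rad) (value of joint window above 0.03 m and value of joint lever above 0.2 rad).
Of tomato_a, tomato_b, tomato_c, tomato_d only 2 to 4 are there at a start; the rules pass over those that are not, and their reading is None.
At some moment in a run one of tomato_a, tomato_b, tomato_c, tomato_d, wedge may be knocked a few centimetres aside while the robot is not near it.
Once in a run the grip may slacken for a moment while it holds something.
It also fails if it takes over 210 s, if anything falls off the work surface, if the arm or the gripper's body presses on something with over 40 N, if the wrist force passes 120 N, or if a joint passes its speed limit or range.

## Working session

There is one attempt and no reset: what is moved stays moved. The work goes in short steps, Python scripts to look and compute and a tool call to move; the robot and the scene stay as the last step left them, time stands still between calls to the robot, and variables do not carry over. Pictures are saved under pics/ and viewed, and the job is handed in when it is done.

Besides the shell and the picture viewer there is one more tool, called as name(argument=value, ...), one argument or row to a line, values as JSON. arm_command: Moves the arm, as the interface text tells. Its arguments: {"type":"object","properties":{"rows":{"type":"array"},"grip_force":{"type":"number"}},"required":["rows"]}

```bash
mkdir -p pics; ls; python3 - <<'E'
from plant import arm, viewer, job
import cv2
print(arm.read_state())
for n in ["scene","top","wrist"]:
    p,d=viewer.grab_frame(n); cv2.imwrite(f"pics/{n}0.png",p[:,:,::-1]); c=viewer.get_calibration(n); print(n,c)
E
```

```text
pics
{'time_s': 0.0, 'q': array([-1.2798882 ,  0.38426137,  0.01635715,  1.37115093, -0.00630459,
        1.38819133, -0.04649465]), 'joint_velocities': array([-1.67253192e-03,  1.45930909e-03,  3.23272154e-05,  1.80595943e-03,
       -3.94670443e-04, -6.24312098e-04,  1.07065150e-03]), 'joint_torque': array([-2.55067780e-04, -6.27601504e+01,  8.43912419e-01, -3.71824872e+01,
        1.64572941e-02,  1.41728291e-02, -2.21467133e-05]), 'eef_pos': array([0.21633323, 0.58585077, 0.2382657 ]), 'ee_rot': array([-5.52679974e-01, -3.09226907e+00,  3.04039988e-03]), 'wrist_force': array([-0.63940101, -0.55390503,  0.58846395]), 'moment': array([-0.00820682,  0.07324715, -0.04714913]), 'width': 0.08542866992033102}
scene {'fx': 484.99293213108604, 'fy': 484.99293213108604, 'cx': 284.02589287816323, 'cy': 207.9627903576665, 'k1': -0.1440919298344893, 'R': array([[ 0.76539946, -0.64316363, -0.02245495],
       [-0.39250561, -0.43888307, -0.80828275],
       [ 0.51000296,  0.62747287, -0.58836619]]), 't': array([-0.43807028,  0.29267058,  1.09683336])}
top {'fx': 508.84629827005284, 'fy': 508.84629827005284, 'cx': 282.6803341675251, 'cy': 208.27244164362276, 'k1': 0.042186446375691404, 'R': array([[-0.00624997, -0.99997608, -0.00296181],
       [-0.99541508,  0.00650411, -0.09542803],
       [ 0.09544501,  0.0023518 , -0.99543193]]), 't': array([-0.01928366,  0.58032665,  1.41321551])}
wrist {'fx': 349.1968473403338, 'fy': 349.1968473403338, 'cx': 280.35213948511466, 'cy': 203.9668187092213, 'k1': -0.019187917866740914, 'hand_eye': array([[-7.72540424e-04, -9.51505521e-01, -3.07630698e-01,
         7.93639676e-02],
       [ 9.99999165e-01, -1.05366340e-03,  7.47736694e-04,
        -2.77394605e-05],
       [-1.03561480e-03, -3.07629863e-01,  9.51505541e-01,
        -1.33960016e-01],
       [ 0.00000000e+00,  0.00000000e+00,  0.00000000e+00,
         1.00000000e+00]])}
```

View pics/top0.png

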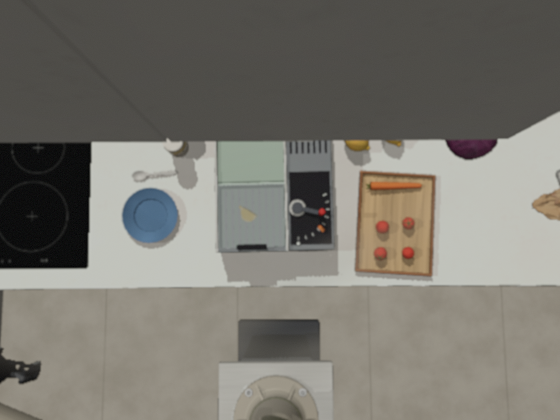

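View pics/scene0.png

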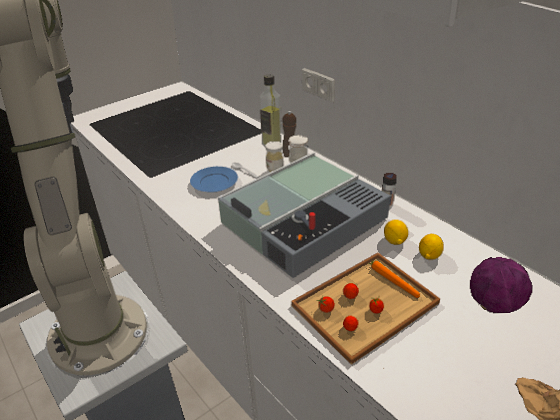

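View pics/wrist0.png

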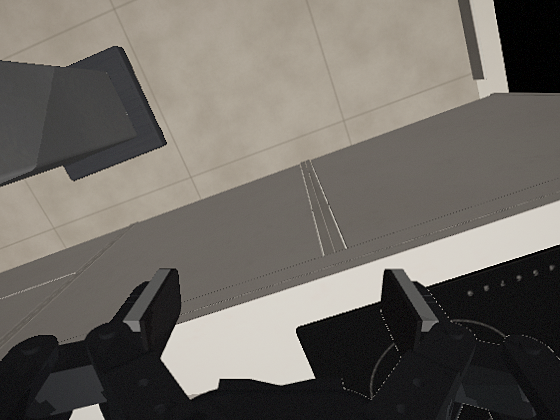

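```bash
cat > h.py <<'E'
from plant import arm, viewer, job
import cv2, numpy as np
from scipy.spatial.transform import Rotation as Ro
def cam(name, st=None):
    c=viewer.get_calibration(name)
    K=np.array([[c['fx'],0,c['cx']],[0,c['fy'],c['cy']],[0,0,1]]); dist=np.array([c['k1'],0,0,0.])
    if name=='wrist':
        T=np.eye(4); T[:3,:3]=Ro.from_rotvec(st['ee_rot']).as_matrix(); T[:3,3]=st['eef_pos']
        T=T@np.array(c['hand_eye']); R=T[:3,:3].T; t=-R@T[:3,3]
    else: R=np.array(c['R']); t=np.array(c['t'])
    return K,dist,R,t
def ray(C,uv):
    K,dist,R,t=C
    n=cv2.undistortPoints(np.array(uv,float).reshape(-1,1,2),K,dist).reshape(-1,2)
    d=np.c_[n,np.ones(len(n))]@R   # R^T d
    return -R.T@t, d
def onz(C,uv,z):
    o,d=ray(C,uv); z=np.broadcast_to(z,len(d)); return o+d*((z-o[2])/d[:,2])[:,None]
def atdepth(C,uv,dep):
    o,d=ray(C,uv); return o+d*np.asarray(dep).reshape(-1,1)
def px(C,X):
    K,dist,R,t=C
    return cv2.projectPoints(np.array(X,float).reshape(-1,1,3),cv2.Rodrigues(R)[0],t,K,dist)[0].reshape(-1,2)
def tri(o1,d1,o2,d2):
    A=np.c_[d1,-d2]; s=np.linalg.lstsq(A,o2-o1,rcond=None)[0]; a=o1+s[0]*d1; b=o2+s[1]*d2; return (a+b)/2,np.linalg.norm(a-b)
def grab(name,tag):
    st=arm.read_state(); p,d=viewer.grab_frame(name); cv2.imwrite(f"pics/{tag}.png",p[:,:,::-1]); np.save(f"pics/{tag}.npy",d); return p,d,cam(name,st)
def blobs(p,lo,hi,amin=20):
    h=cv2.cvtColor(p,cv2.COLOR_RGB2HSV)
    m=cv2.inRange(h,np.array(lo),np.array(hi))
    n,l,s,c=cv2.connectedComponentsWithStats(m)
    return [(c[i],s[i]) for i in range(1,n) if s[i,4]>=amin],m
E
cat > big.py <<'E'
import cv2,sys
# big.py in out x0 y0 x1 y1 scale
a=sys.argv; im=cv2.imread(a[1]); x0,y0,x1,y1=map(int,a[3:7]); s=float(a[7])
cv2.imwrite(a[2],cv2.resize(im[y0:y1,x0:x1],None,fx=s,fy=s,interpolation=cv2.INTER_CUBIC))
E
python3 big.py pics/top0.png pics/top0b.png 205 130 345 260 5.5
python3 - <<'E'
from h import *
p=cv2.imread('pics/top0.png')[:,:,::-1].copy()
C=cam('top')
h=cv2.cvtColor(p,cv2.COLOR_RGB2HSV)
for nm,ranges in dict(red=[((0,170,70),(6,255,255)),((174,170,70),(180,255,255))],orange=[((7,150,100),(16,255,255))],blue=[((100,100,40),(120,255,255))],lemon=[((18,60,90),(32,255,255))]).items():
    m=sum(cv2.inRange(h,np.array(a),np.array(b)) for a,b in ranges)
    n,l,s,c=cv2.connectedComponentsWithStats(m)
    for i in range(1,n):
        if s[i,4]>8: print(nm,c[i].round(1),s[i], onz(C,[c[i]],0.026)[0].round(4))
E
```

```text
red [321.6 211.8] [319 208   6   8  34] [ 0.5697 -0.1333  0.026 ]
red [407.7 252.5] [403 248  10  10  84] [ 0.4536 -0.3724  0.026 ]
orange [392.3 185.4] [370 182  51   8 317] [ 0.6435 -0.3348  0.026 ]
orange [320.9 227.7] [318 225   6   7  23] [ 0.5244 -0.1305  0.026 ]
blue [149.1 214.3] [ 124  189   52   52 2040] [0.5658 0.3546 0.026 ]
lemon [357.5 144.5] [345 139  25  12 242] [ 0.7624 -0.2383  0.026 ]
lemon [394.9 142.1] [386 140  16   7  70] [ 0.7685 -0.3451  0.026 ]
lemon [175.1 152.5] [173 151   5   4  10] [0.7426 0.2837 0.026 ]
lemon [400.  219.8] [ 361  175   71   98 3113] [ 0.5456 -0.3536  0.026 ]
lemon [247.  214.5] [242 209  12  11  79] [0.5632 0.0782 0.026 ]
lemon [368.8 256.2] [360 238  19  31 230] [ 0.4439 -0.2635  0.026 ]
lemon [376.2 240.1] [374 239   5   4   9] [ 0.4887 -0.2855  0.026 ]
lemon [362.8 247.3] [360 246   6   4  13] [ 0.4687 -0.2473  0.026 ]
```

View pics/top0b.png

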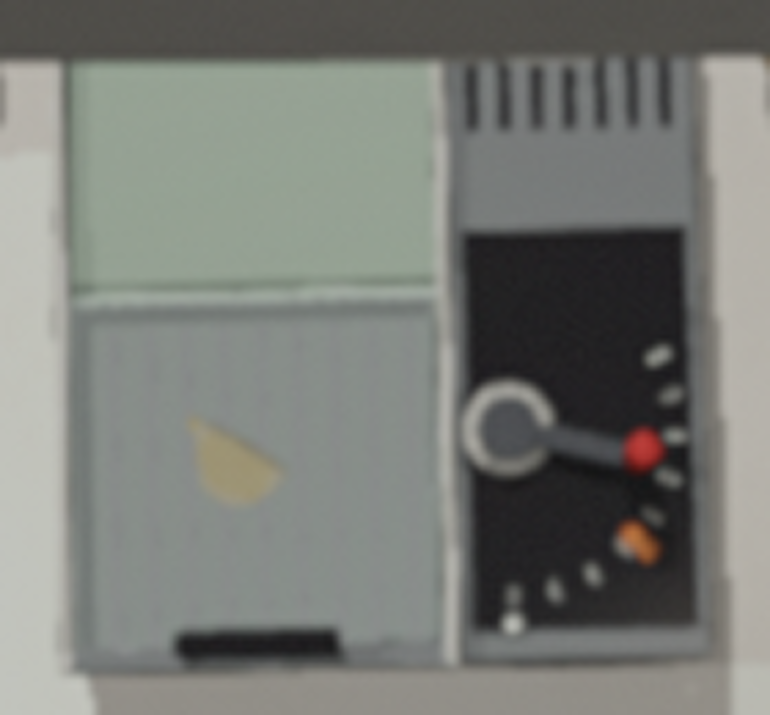

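```bash
python3 - <<'E'
from h import *
C=cam('top'); S=205,130
f=lambda u,v,z: onz(C,[[205+u/5.5,130+v/5.5]],z)[0].round(4)
print('pivot',f(508,428,.1)); print('knob',f(643,447,.142)); print('dot',f(513,623,.086)); print('ptr',f(638,542,.086)); print('handle',f(258,643,.115)); print('wedge',f(238,470,.05))
for q in [(65,62),(75,668),(710,660),(703,62)]: print('corner',f(*q,.085))
D=np.load('pics/top0.npy'); p=cv2.imread('pics/top0.png')[:,:,::-1]
for uv in [(297,208),(322,211),(252,246),(247,214),(270,200),(240,160),(320,228),(310,170),(408,222),(150,215)]:
    print(uv,D[uv[1],uv[0]],atdepth(C,[uv],[D[uv[1],uv[0]]])[0].round(4))
E
python3 big.py pics/top0.png pics/top0c.png 350 160 445 285 6
python3 big.py pics/scene0.png pics/scene0c.png 200 150 450 360 3.2
```

```text
pivot [ 0.5742 -0.0627  0.1   ]
knob [ 0.5607 -0.1253  0.142 ]
dot [ 0.4795 -0.0646  0.086 ]
ptr [ 0.5188 -0.1264  0.086 ]
handle [0.4699 0.0587 0.115 ]
wedge [0.5586 0.0729 0.05  ]
corner [0.761  0.1569 0.085 ]
corner [0.4589 0.1502 0.085 ]
corner [ 0.4608 -0.161   0.085 ]
corner [ 0.7589 -0.1621  0.085 ]Traceback (most recent call last):
  File "<stdin>", line 6, in <module>
    fid = stack.enter_context(open(os.fspath(file), "rb"))
                              ~~~~^^^^^^^^^^^^^^^^^^^^^^^
FileNotFoundError: [Errno 2] No such file or directory: 'pics/top0.npy'
```

View pics/top0c.png

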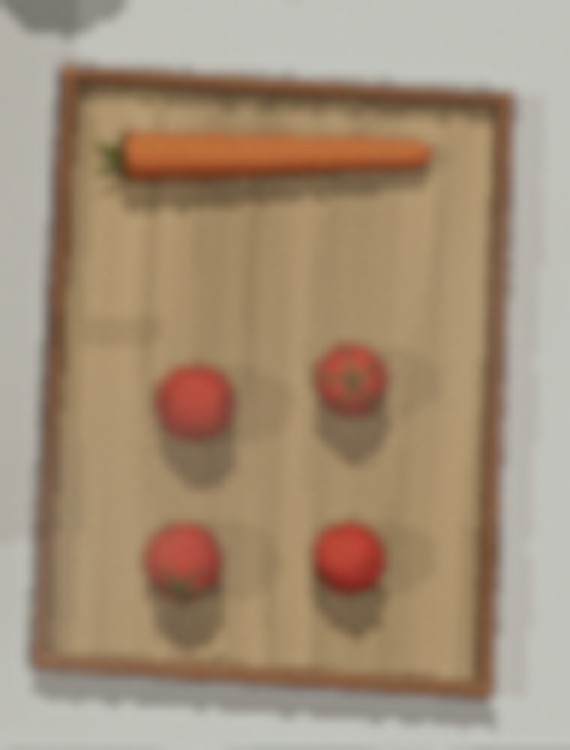

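View pics/scene0c.png

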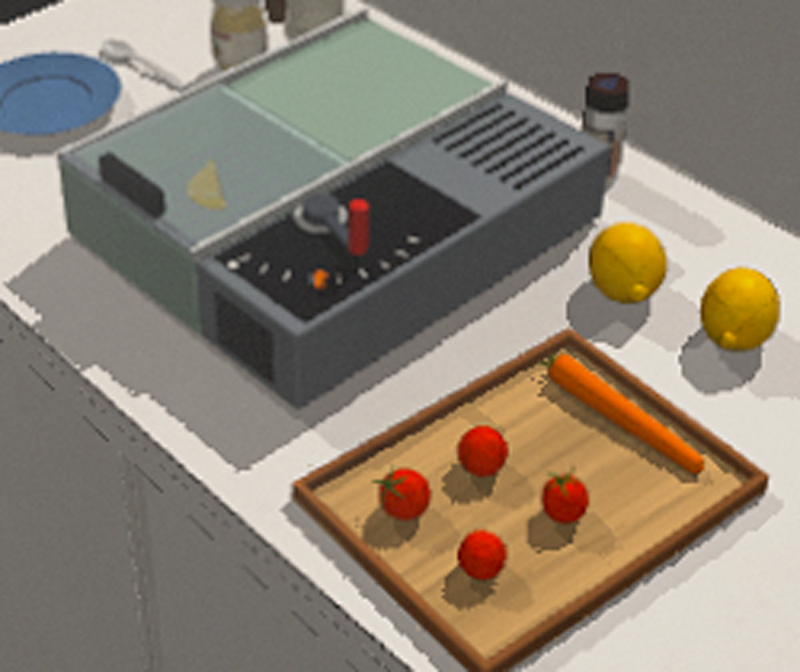

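```bash
cat > go.py <<'E'
# go.py psi_deg x y z [x y z]... : rows numbers relative to current pose
from h import *
import sys
def Rt(psi):
    p=np.radians(psi); y=np.array([np.cos(p),np.sin(p),0]); z=np.array([0,0,-1.]); return np.c_[np.cross(y,z),y,z]
def go(psi,*pts):
    s=arm.read_state(); R0=Ro.from_rotvec(s['ee_rot']).as_matrix()
    a=np.degrees(Ro.from_matrix(R0.T@Rt(psi)).as_rotvec())
    print('t',round(s['time_s'],2),'pos',s['eef_pos'].round(4),'w',round(s['width'],4),'F',s['wrist_force'].round(2))
    for p in pts: print('turn',a.round(1),'shift',(R0.T@(np.array(p)-s['eef_pos'])*100).round(2),'->',p)
if __name__=='__main__':
    v=list(map(float,sys.argv[1:])); go(v[0],*[v[i:i+3] for i in range(1,len(v),3)])
E
python3 go.py 0 .51 -.06 .28 .51 -.06 .25
```

```text
t 0.15 pos [0.2164 0.586  0.2385] w 0.0852 F [ 0.22 -0.01  0.31]
turn [-0.1  0.1 69.7] shift [-49.92 -50.43  -4.07] -> [0.51, -0.06, 0.28]
turn [-0.1  0.1 69.7] shift [-49.92 -50.43  -1.07] -> [0.51, -0.06, 0.25]
```

arm_command(
  rows=[
    [[0, 0, 10, -7, -7, -4, -1], [0, 0, 20, -14, -14, -4, -1], [0, 0, 30, -21, -21.5, -4, -1], [0, 0, 40, -28, -28.5, -4, -1], [0, 0, 50, -35.5, -36, -4, -1], [0, 0, 60, -43, -43, -4, -1], [0, 0, 69.7, -49.9, -50.4, -4, -1], [0, 0, 69.7, -49.9, -50.4, -4, -1], [0, 0, 69.7, -49.9, -50.4, -4, -1], [0, 0, 69.7, -49.9, -50.4, -4, -1], [0, 0, 69.7, -49.9, -50.4, -4, -1], [0, 0, 69.7, -49.9, -50.4, -4, -1]],
  ],
)

```text
time_s: 1.65
eef_pos: [0.5103, -0.0635, 0.2794]
ee_rot: [2.225, 2.216, -0.001]
wrist_force: [-0.2, 1.2, -0.1]
width: 0.0856
```

```bash
python3 - <<'E'
from h import *
s=arm.read_state();print(s['time_s'],s['eef_pos'],s['ee_rot'])
grab('wrist','w1')
E
```

```text
1.65 [ 0.51032195 -0.06354239  0.27941846] [ 2.22543378e+00  2.21576459e+00 -1.07664891e-03]
```

View pics/w1.png

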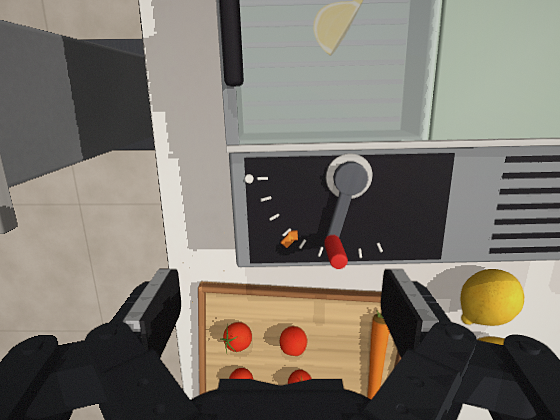

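```bash
python3 big.py pics/w1.png pics/w1b.png 225 135 400 280 4.5; python3 - <<'E'
from h import *
C=cam('wrist',arm.read_state()); D=np.load('pics/w1.npy')
for n,u,v,z in [('hub',349,176,.1),('knob',339,260,.142),('dot',249,179,.086),('ptr',289,238,.086),('handle',232,40,.117)]:
    print(n,onz(C,[[u,v]],z)[0].round(4),atdepth(C,[[u,v]],[D[v,u]])[0].round(4))
p=cv2.imread('pics/w1.png')[:,:,::-1].copy()
b,m=blobs(p,(7,170,120),(18,255,255),15)
for c,s in b:
    if s[4]<500 : print(c,s,onz(C,[c],.086)[0].round(4))
E
```

```text
hub [ 0.5736 -0.0613  0.1   ] [ 0.5738 -0.0616  0.0986]
knob [ 0.5605 -0.1254  0.142 ] [ 0.5609 -0.1263  0.1402]
dot [ 0.4802 -0.0669  0.086 ] [ 0.4802 -0.067   0.0859]
ptr [ 0.5188 -0.1289  0.086 ] [ 0.5187 -0.1278  0.0885]
handle [0.4736 0.0518 0.117 ] [0.4734 0.052  0.1155]
[289.63414634 238.17073171] [281 231  17  17 164] [ 0.5194 -0.1291  0.086 ]
```

View pics/w1b.png

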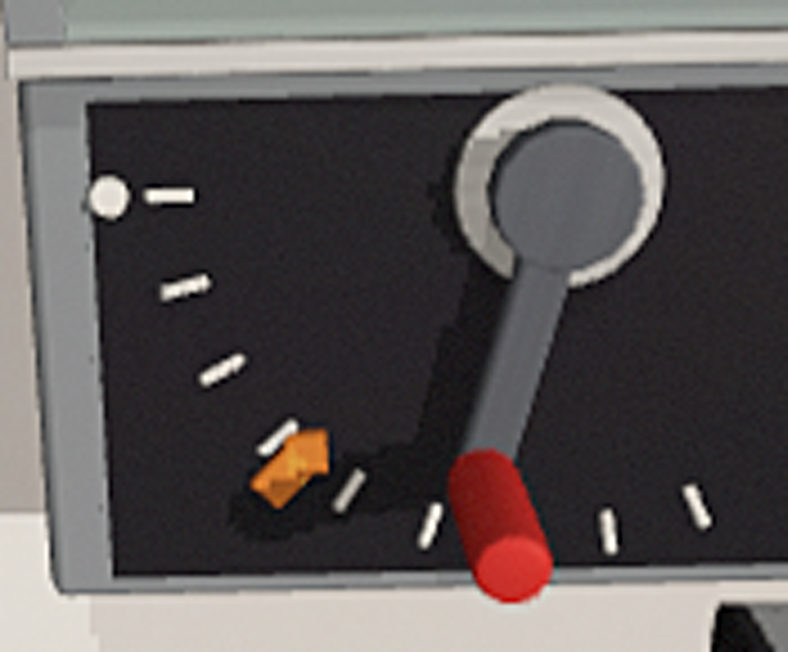

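```bash
python3 - <<'E'
from h import *
C=cam('wrist',arm.read_state()); D=np.load('pics/w1.npy')
f=lambda u,v,z: onz(C,[[225+u/4.5,135+v/4.5]],z)[0]
for n,u,v in [('hub',568,195),('ring',470,186),('knob',513,570),('dot',108,197),('tick',170,195)]:
    uu,vv=int(225+u/4.5),int(135+v/4.5); print(n,D[vv,uu],atdepth(C,[[225+u/4.5,135+v/4.5]],[D[vv,uu]])[0].round(4))
print('ring',f(560,186,.087),'hub',f(568,195,.0995),f(513,570,.142))
# dial rails edges for yaw
a=f(88,103,.085);b=f(788,85,.085);print('dialedge yaw',np.degrees(np.arctan2(*(b-a)[[1,0]])))
print('front', f(22,85,.085),f(60,590,.085))
pv=f(560,186,.087)
for u,v in [(328,432),(268,495),(288,468)]:
    d=f(u,v,.086)-pv; print(np.hypot(*d[:2]),np.arctan2(-d[1],-d[0]))
E
```

```text
hub 0.32137948 [ 0.5757 -0.0634  0.1002]
ring 0.33578557 [ 0.5576 -0.065   0.0855]
knob 0.30294228 [ 0.5609 -0.1278  0.1405]
dot 0.33695424 [ 0.4801 -0.067   0.0851]
tick 0.3357048 [ 0.4935 -0.0663  0.0862]
ring [ 0.57661653 -0.06472437  0.087     ] hub [ 0.57583532 -0.0636159   0.0995    ] [ 0.56060473 -0.12697854  0.142     ]
dialedge yaw 1.1287026983423318
front [ 0.46289867 -0.04269119  0.085     ] [ 0.46567283 -0.16101627  0.085     ]
0.07473573937012827 0.8582003124832039
0.09520841924778402 0.856345189214226
0.08721123864244924 0.8457555161917282
```

```bash
python3 go.py 0 .5606 -.127 .28 .5606 -.127 .117
```

```text
t 1.7 pos [ 0.5107 -0.0655  0.2793] w 0.0851 F [-1.49 -1.2  -0.21]
turn [ 0.   0.1 -0.3] shift [-6.12  5.02 -0.05] -> [0.5606, -0.127, 0.28]
turn [ 0.   0.1 -0.3] shift [-6.08  5.01 16.25] -> [0.5606, -0.127, 0.117]
```

arm_command(
  rows=[
    [[0, 0, 0, -3, 2.5, 0, -1], [0, 0, 0, -6.1, 5, 0, -1], [0, 0, 0, -6.1, 5, 0, -1], [0, 0, 0, -6.1, 5, 4, -1], [0, 0, 0, -6.1, 5, 8, -1], [0, 0, 0, -6.1, 5, 8, -1], [0, 0, 0, -6.1, 5, 8, -1]],
  ],
)

```text
time_s: 2.58
eef_pos: [0.5605, -0.12, 0.2009]
ee_rot: [2.22, 2.222, 0.002]
wrist_force: [-0.1, -0.3, 0.4]
width: 0.0855
```

```bash
python3 - <<'E'
from h import *
print([arm.read_state()['eef_pos'].round(4) for i in range(3)])
grab('wrist','w2')
print([arm.read_state()['eef_pos'].round(4) for i in range(3)])
grab('scene','s2')
E
python3 go.py 0 .5606 -.127 .117
```

```text
[array([ 0.5605, -0.12  ,  0.2009]), array([ 0.5605, -0.12  ,  0.2009]), array([ 0.5605, -0.12  ,  0.2009])]
[array([ 0.5609, -0.1202,  0.2013]), array([ 0.5609, -0.1202,  0.2013]), array([ 0.5609, -0.1202,  0.2013])]
t 2.67 pos [ 0.561  -0.1204  0.2014] w 0.0855 F [0.55 0.15 0.2 ]
turn [0.2 0.  0. ] shift [-0.66 -0.07  8.44] -> [0.5606, -0.127, 0.117]
```

View pics/w2.png

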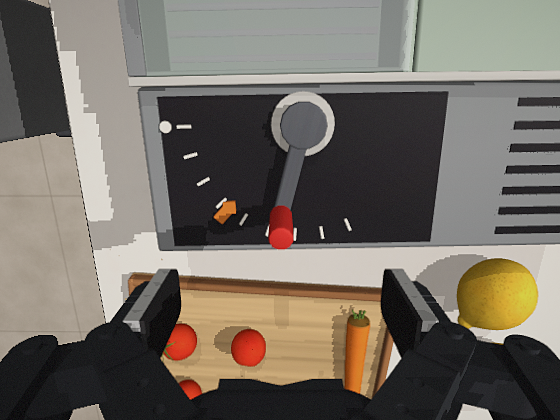

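```bash
python3 - <<'E'
from h import *
C=cam('wrist',arm.read_state())
p=cv2.imread('pics/w2.png')
print('knob',onz(C,[[281,238]],.142),'hub',onz(C,[[303.5,125]],.0995),'ring',onz(C,[[302.5,124.5]],.087),'dot',onz(C,[[165.5,127]],.086),'ptr',onz(C,[[226,211]],.086))
E
```

```text
knob [[ 0.56110258 -0.12515363  0.142     ]] hub [[ 0.57617136 -0.06245147  0.0995    ]] ring [[ 0.57631975 -0.06322974  0.087     ]] dot [[ 0.48029474 -0.0649096   0.086     ]] ptr [[ 0.51985087 -0.12727359  0.086     ]]
```

arm_command(
  rows=[
    [[0, 0, 0, -0.5, 0, 4, -1], [0, 0, 0, -0.5, 0, 8.4, -1], [0, 0, 0, -0.5, 0, 8.4, -1], [0, 0, 0, -0.5, 0, 8.4, 1], [0, 0, 0, -0.5, 0, 8.4, 1], [0, 0, 0, -0.5, 0, 8.4, 1], [0, 0, 0, -0.5, 0, 8.4, 1], [0, 0, 0, -0.5, 0, 8.4, 1], [0, 0, 0, -0.5, 0, 8.4, 1]],
  ],
  grip_force=30,
)

```text
time_s: 3.8
eef_pos: [0.5605, -0.1254, 0.116]
ee_rot: [2.22, 2.222, 0.001]
wrist_force: [-1.4, 0.4, 6.0]
width: 0.0149
```

```bash
python3 - <<'E'
import numpy as np
P=np.array([.576,-.0628])
a0=np.arctan2(.0627,.015)
for a in np.linspace(a0,-0.02,12): # world angle; off=.02
    k=P-.065*np.array([np.cos(a),np.sin(a)]); k0=P-.065*np.array([np.cos(a0),np.sin(a0)])
    d=(k-k0)*100; print('a %.2f'%a,'toolx %.2f tooly %.2f'%(d[1],d[0]))
E
python3 go.py 0 .5606 -.127 .117
```

```text
a 1.34 toolx 0.00 tooly 0.00
a 1.21 toolx 0.23 tooly -0.77
a 1.09 toolx 0.56 tooly -1.50
a 0.97 toolx 0.97 tooly -2.18
a 0.84 toolx 1.47 tooly -2.81
a 0.72 toolx 2.04 tooly -3.38
a 0.60 toolx 2.67 tooly -3.87
a 0.47 toolx 3.36 tooly -4.27
a 0.35 toolx 4.09 tooly -4.59
a 0.23 toolx 4.86 tooly -4.82
a 0.10 toolx 5.65 tooly -4.95
a -0.02 toolx 6.45 tooly -4.99
t 3.8 pos [ 0.5605 -0.1254  0.116 ] w 0.0149 F [-1.38  0.37  5.99]
turn [ 0.1 -0.   0. ] shift [-0.16  0.01 -0.1 ] -> [0.5606, -0.127, 0.117]
```

arm_command(
  rows=[
    [[0, 0, 0, 0.23, -0.77, -0.2, 1], [0, 0, 0, 0.56, -1.5, -0.2, 1], [0, 0, 0, 0.97, -2.18, -0.2, 1], [0, 0, 0, 1.47, -2.81, -0.2, 1], [0, 0, 0, 2.04, -3.38, -0.2, 1], [0, 0, 0, 2.67, -3.87, -0.2, 1], [0, 0, 0, 3.36, -4.27, -0.2, 1], [0, 0, 0, 4.09, -4.59, -0.2, 1], [0, 0, 0, 4.86, -4.82, -0.2, 1], [0, 0, 0, 5.65, -4.95, -0.2, 1], [0, 0, 0, 6.35, -4.99, -0.2, 1], [0, 0, 0, 6.35, -4.99, -0.2, 1]],
  ],
)

```text
time_s: 5.3
eef_pos: [0.5109, -0.066, 0.1173]
ee_rot: [2.22, 2.214, -0.003]
wrist_force: [10.3, -12.7, -11.3]
width: 0.0151
```

```bash
python3 - <<'E'
from h import *
grab('wrist','w3')
E
python3 go.py 0 .511 -.064 .118
```

```text
t 5.35 pos [ 0.5109 -0.066   0.1173] w 0.0152 F [ 10.6  -13.25 -10.57]
turn [ 0.2  0.3 -0.2] shift [ 0.2   0.01 -0.07] -> [0.511, -0.064, 0.118]
```

View pics/w3.png

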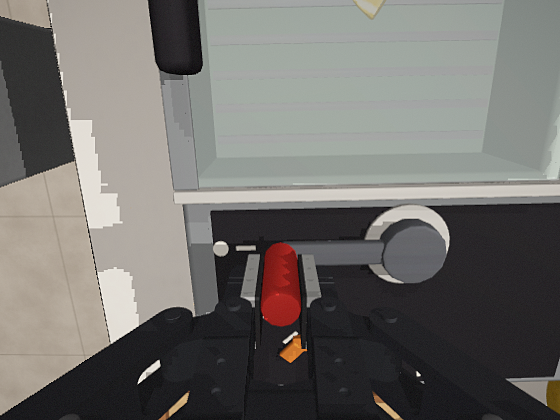

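arm_command(
  rows=[
    [[0, 0, 0, 0, 0, 0, -1], [0, 0, 0, 0, 0, 0, -1], [0, 0, 0, 0, 0, 0, -1], [0, 0, 0, 0, 0, 0, -1], [0, 0, 0, 0, 0, -5, -1], [0, 0, 0, 0, 0, -10, -1], [0, 0, 0, 6, -2, -10, -1], [0, 0, 0, 12, -3.9, -10, -1], [0, 0, 0, 12, -3.9, -10, -1], [0, 0, 0, 12, -3.9, -10, -1], [0, 0, 0, 12, -3.9, -10, -1]],
  ],
)

```text
time_s: 6.72
eef_pos: [0.4713, 0.0567, 0.2173]
ee_rot: [2.223, 2.219, -0.0]
wrist_force: [0.8, -0.1, 0.5]
width: 0.0855
```

```bash
python3 - <<'E'
from h import *
grab('wrist','w4');grab('top','t4')
E
python3 go.py 0 .471 .055 .105
python3 big.py pics/t4.png pics/t4b.png 205 130 345 260 5.5
```

```text
t 6.83 pos [0.4713 0.0568 0.2173] w 0.0852 F [ 0.24 -0.67 -0.09]
turn [-0.   0.  -0.1] shift [-0.17 -0.03 11.23] -> [0.471, 0.055, 0.105]
```

View pics/w4.png

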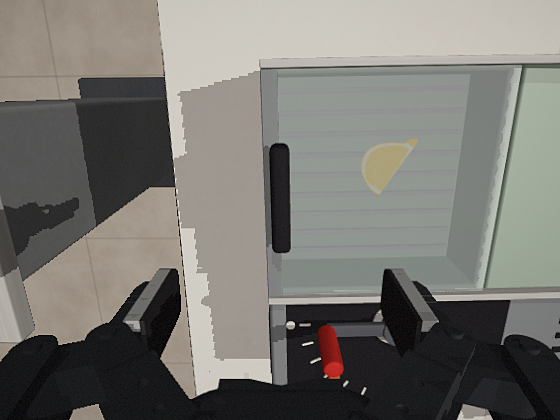

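View pics/t4b.png

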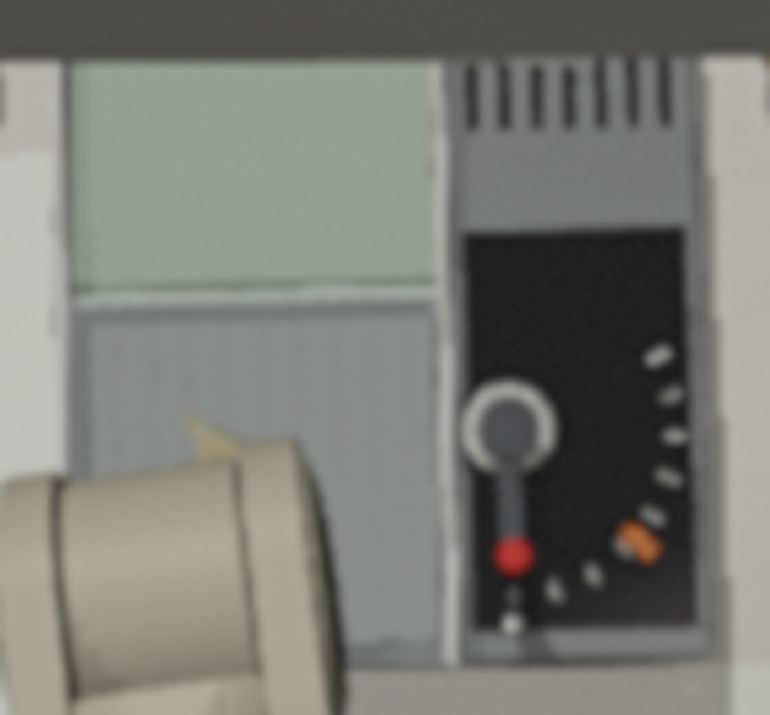

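```bash
python3 - <<'E'
from h import *
C=cam('wrist',arm.read_state()); D=np.load('pics/w4.npy')
for n,u,v,z in [('handle',281,198,.117),('h-end1',281,146,.117),('h-end2',282,251,.117),('wedge',387,166,.058),('wedgecen',386,168,.044)]:
    print(n,onz(C,[[u,v]],z)[0].round(4),atdepth(C,[[u,v]],[D[v,u]])[0].round(4))
for q,z in [((263,62),.095),((269,302),.095),((520,66),.09),((486,290),.09),((276,73),.085),((276,292),.085)]: print(q,onz(C,[q],z)[0].round(4))
E
```

```text
handle [0.4713 0.0647 0.117 ] [0.4713 0.0645 0.1165]
h-end1 [0.4714 0.101  0.117 ] [0.4714 0.1005 0.1131]
h-end2 [0.472  0.0238 0.117 ] [0.472  0.023  0.1153]
wedge [0.562 0.075 0.058] [0.5521 0.0817 0.0899]
wedgecen [0.5656 0.0703 0.044 ] [0.5515 0.0801 0.0897]
(263, 62) [0.4593 0.1552 0.095 ]
(269, 302) [ 0.461  -0.0343  0.095 ]
(520, 66) [0.64   0.1533 0.09  ]
(486, 290) [ 0.6478 -0.0268  0.09  ]
(276, 73) [0.468  0.1485 0.085 ]
(276, 292) [ 0.4668 -0.0308  0.085 ]
```

arm_command(
  rows=[
    [[0, 0, 0, 0.3, 0, 5, -1], [0, 0, 0, 0.5, 0, 10, -1], [0, 0, 0, 0.5, 0, 11.3, -1], [0, 0, 0, 0.5, 0, 11.3, -1], [0, 0, 0, 0.5, 0, 11.3, 1], [0, 0, 0, 0.5, 0, 11.3, 1], [0, 0, 0, 0.5, 0, 11.3, 1], [0, 0, 0, 0.5, 0, 11.3, 1], [0, 0, 0, 0.5, 0, 11.3, 1], [0, 0, 0, 0.5, 0, 11.3, 1]],
  ],
  grip_force=30,
)

```text
time_s: 8.07
eef_pos: [0.4713, 0.0633, 0.1048]
ee_rot: [2.22, 2.223, 0.001]
wrist_force: [-1.0, -1.1, 6.4]
width: 0.0132
```

arm_command(
  rows=[
    [[0, 0, 0, 0.05, 2, -0.1, 1], [0, 0, 0, 0.1, 4.5, -0.1, 1], [0, 0, 0, 0.15, 7, -0.1, 1], [0, 0, 0, 0.2, 9.5, -0.1, 1], [0, 0, 0, 0.25, 12, -0.1, 1], [0, 0, 0, 0.3, 14.5, -0.1, 1], [0, 0, 0, 0.35, 16.5, -0.1, 1], [0, 0, 0, 0.37, 18, -0.1, 1], [0, 0, 0, 0.37, 18.6, -0.1, 1], [0, 0, 0, 0.37, 18.6, -0.1, 1]],
  ],
)

```text
time_s: 9.32
eef_pos: [0.6561, 0.0668, 0.1049]
ee_rot: [-2.22, -2.221, 0.003]
wrist_force: [-4.6, -0.9, 1.3]
width: 0.0139
```

arm_command(
  rows=[
    [[0, 0, 0, 0, 0, 0, -1], [0, 0, 0, 0, 0, 0, -1], [0, 0, 0, 0, 0, 0, -1], [0, 0, 0, 0, 0, 0, -1], [0, 0, 0, 0, 0, -5, -1], [0, 0, 0, 0, 0, -10, -1], [0, 0, 0, 0.3, -4.5, -11.5, -1], [0, 0, 0, 0.6, -9, -11.5, -1], [0, 0, 0, 0.6, -9, -11.5, -1], [0, 0, 0, 0.6, -9, -11.5, -1], [0, 0, 0, 0.6, -9, -11.5, -1]],
  ],
)

```text
time_s: 10.7
eef_pos: [0.568, 0.0728, 0.2204]
ee_rot: [2.22, 2.221, 0.0]
wrist_force: [0.7, -0.7, 0.5]
width: 0.0855
```

```bash
python3 - <<'E'
from h import *
p,D,C=grab('wrist','w5')
b,m=blobs(p,(15,50,100),(35,255,255),200)
for c,s in b: print(c,s,onz(C,[c],.055)[0].round(4))
E
python3 go.py 0 .471 .055 .105
```

```text
[272.81568365 180.03351206] [ 251  157   52   55 1492] [0.561  0.0774 0.055 ]
[469.33609959 414.3153527 ] [457 408  25  12 241] [ 0.7825 -0.1964  0.055 ]
t 10.75 pos [0.5679 0.0727 0.2202] w 0.0855 F [ 0.24 -0.02  0.16]
turn [0. 0. 0.] shift [-1.76 -9.69 11.52] -> [0.471, 0.055, 0.105]
```

View pics/w5.png

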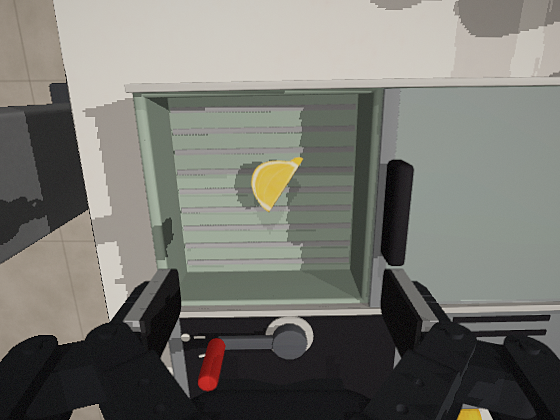

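```bash
python3 big.py pics/w5.png pics/w5b.png 220 130 330 230 7; python3 - <<'E'
from h import *
C=cam('wrist',arm.read_state()); D=np.load('pics/w5.npy')
for u,v in [(258,175),(262,190),(270,180),(280,170),(290,165),(300,159),(268,205),(275,190),(240,180),(320,180)]:
    print(u,v,atdepth(C,[[u,v]],[D[v,u]])[0].round(4))
E
```

```text
258 175 [0.5476 0.0807 0.0504]
262 190 [0.551  0.0673 0.0517]
270 180 [0.5583 0.0768 0.053 ]
280 170 [0.5672 0.0857 0.0525]
290 165 [0.5759 0.0908 0.0556]
300 159 [0.5845 0.0961 0.0557]
268 205 [0.5564 0.0545 0.056 ]
275 190 [0.5628 0.0687 0.0569]
240 180 [0.5288 0.0708 0.0287]
320 180 [0.6055 0.0707 0.0286]
```

View pics/w5b.png

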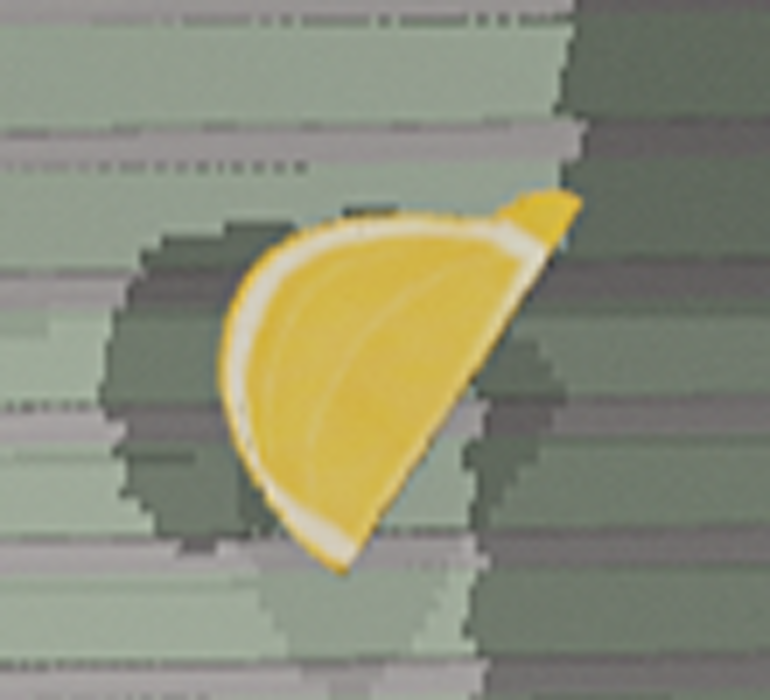

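```bash
python3 go.py -32 .563 .077 .12 .563 .077 .042 
```

```text
t 10.75 pos [0.5679 0.0727 0.2202] w 0.0855 F [ 0.24 -0.02  0.16]
turn [ 0.  0. 32.] shift [ 0.44 -0.49 10.02] -> [0.563, 0.077, 0.12]
turn [ 0.  0. 32.] shift [ 0.45 -0.5  17.82] -> [0.563, 0.077, 0.042]
```

arm_command(
  rows=[
    [[0, 0, 10, 0.2, -0.2, 2, -1], [0, 0, 20, 0.4, -0.5, 4, -1], [0, 0, 30, 0.4, -0.5, 8, -1], [0, 0, 32, 0.4, -0.5, 12, -1], [0, 0, 32, 0.4, -0.5, 16, -1], [0, 0, 32, 0.4, -0.5, 17.8, -1], [0, 0, 32, 0.4, -0.5, 17.8, -0.2], [0, 0, 32, 0.4, -0.5, 17.8, 1], [0, 0, 32, 0.4, -0.5, 17.8, 1], [0, 0, 32, 0.4, -0.5, 17.8, 1], [0, 0, 32, 0.4, -0.5, 17.8, 1], [0, 0, 32, 0.4, -0.5, 17.8, 1]],
  ],
  grip_force=25,
)

```text
time_s: 12.25
eef_pos: [0.5634, 0.0768, 0.0441]
ee_rot: [2.747, 1.523, 0.005]
wrist_force: [0.2, -0.5, 4.9]
width: 0.0311
```

```bash
python3 - <<'E'
from h import *
p,D,C=grab('wrist','w6')
s=arm.read_state(); print(s['width'],s['wrist_force'],s['eef_pos'])
E
```

```text
0.030799377355913846 [-0.25524466 -0.03865091  3.62320035] [0.56339779 0.07687691 0.044088  ]
```

View pics/w6.png

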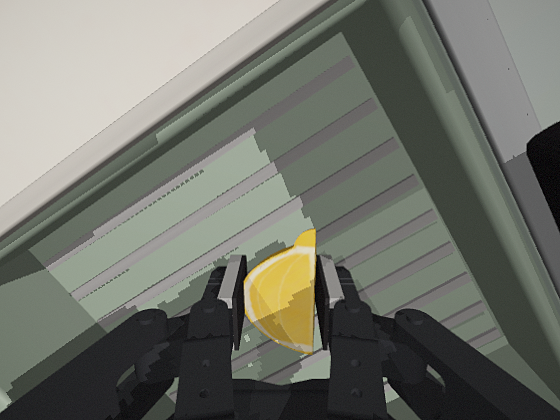

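```bash
python3 - <<'E'
from h import *
C=cam('top'); D=np.load('pics/t4.npy'); p=cv2.imread('pics/t4.png')[:,:,::-1].copy()
b,m=blobs(p,(100,100,40),(122,255,255),200)
for c,s in b: print(c,s,onz(C,[c],.012)[0].round(4),onz(C,[[s[0]+s[2]/2-.5,s[1]+s[3]/2-.5]],.018))
C=cam('scene');p,D,C=grab('scene','s6')
E
python3 go.py -32 .563 .077 .16 .563 .355 .16 .563 .355 .024
python3 big.py pics/scene0.png pics/sc0.png 170 150 280 210 7
```

```text
[149.29360465 214.43846899] [ 124  189   52   52 2064] [0.5665 0.3578 0.012 ] [[0.56581929 0.35559015 0.018     ]]
t 12.35 pos [0.5634 0.0769 0.0441] w 0.0309 F [-0.27 -0.98  5.08]
turn [ 0.1 -0.1  0. ] shift [ 2.000e-02 -1.000e-02 -1.159e+01] -> [0.563, 0.077, 0.16]
turn [ 0.1 -0.1  0. ] shift [ 23.6  -14.74 -11.57] -> [0.563, 0.355, 0.16]
turn [ 0.1 -0.1  0. ] shift [ 23.57 -14.77   2.03] -> [0.563, 0.355, 0.024]
```

arm_command(
  rows=[
    [[0, 0, 0, 0, 0, -4, 1], [0, 0, 0, 0, 0, -8, 1], [0, 0, 0, 0, 0, -11.6, 1], [0, 0, 0, 4, -2.5, -11.6, 1], [0, 0, 0, 8, -5, -11.6, 1], [0, 0, 0, 12, -7.5, -11.6, 1], [0, 0, 0, 16, -10, -11.6, 1], [0, 0, 0, 20, -12.5, -11.6, 1], [0, 0, 0, 23.6, -14.8, -11.6, 1], [0, 0, 0, 23.6, -14.8, -11.6, 1], [0, 0, 0, 23.6, -14.8, -11.6, 1]],
  ],
  grip_force=30,
)

```text
time_s: 13.72
eef_pos: [0.5617, 0.3548, 0.1588]
ee_rot: [2.747, 1.523, 0.001]
wrist_force: [0.2, -1.1, 0.3]
width: 0.0301
```

```bash
python3 - <<'E'
from h import *
p,D,C=grab('wrist','w7')
E
python3 go.py -32  .565 .356 .024
```

```text
t 13.78 pos [0.562  0.354  0.1589] w 0.0304 F [-0.12 -0.49  0.29]
turn [ 0.  -0.  -0.1] shift [ 0.33  0.14 13.49] -> [0.565, 0.356, 0.024]
```

View pics/w7.png

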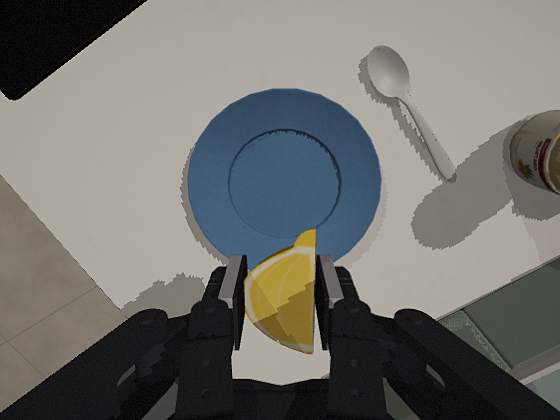

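```bash
python3 - <<'E'
from h import *
C=cam('wrist',arm.read_state())
print(onz(C,[[285,180],[284,180]],[.006,.018]))
E
```

```text
[[0.56890296 0.35861308 0.006     ]
 [0.56965784 0.36165655 0.018     ]]
```

arm_command(
  rows=[
    [[0, 0, 0, 0.6, 0.3, 4, 1], [0, 0, 0, 0.6, 0.3, 8, 1], [0, 0, 0, 0.6, 0.3, 11, 1], [0, 0, 0, 0.6, 0.3, 13, 1], [0, 0, 0, 0.6, 0.3, 13.6, 1], [0, 0, 0, 0.6, 0.3, 13.6, 1], [0, 0, 0, 0.6, 0.3, 13.6, -0.3], [0, 0, 0, 0.6, 0.3, 13.6, -0.3], [0, 0, 0, 0.6, 0.3, 13.6, -0.3], [0, 0, 0, 0.6, 0.3, 13.6, -0.3], [0, 0, 0, 0.6, 0.3, 8, -0.3], [0, 0, 0, 0.6, 0.3, 0, -1]],
  ],
)

```text
time_s: 15.28
eef_pos: [0.5663, 0.3585, 0.141]
ee_rot: [2.747, 1.523, -0.004]
wrist_force: [1.5, 0.6, 0.8]
width: 0.072
```

```bash
python3 - <<'E'
from h import *
p,D,C=grab('wrist','w8'); grab('top','t8')
E
python3 go.py 0  .5 -.33 .24
python3 big.py pics/t8.png pics/t8b.png 120 130 445 285 2.4
```

```text
t 15.38 pos [0.5711 0.3601 0.1493] w 0.0843 F [ 1.12  0.42 -0.15]
turn [  0.5  -0.5 -32. ] shift [-62.19  30.58  -9.61] -> [0.5, -0.33, 0.24]
```

View pics/w8.png

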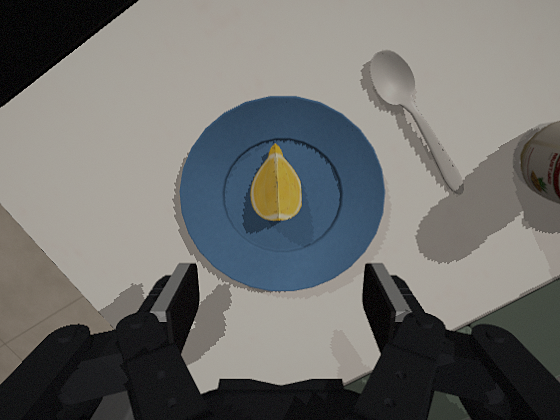

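View pics/t8b.png

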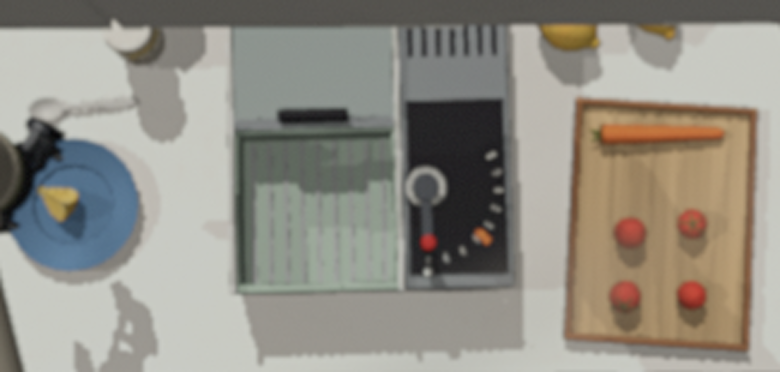

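arm_command(
  rows=[
    [[0, 0, 0, -4, 2, -5, -1], [0, 0, -4, -10, 5, -9.6, -1], [0, 0, -8, -15.5, 7.6, -9.6, -1], [0, 0, -12, -21, 10.3, -9.6, -1], [0, 0, -16, -26.5, 13, -9.6, -0.4], [0, 0, -20, -32, 15.7, -9.6, -0.4], [0, 0, -24, -37.5, 18.4, -9.6, -0.4], [0, 0, -28, -43, 21.1, -9.6, -0.4], [0, 0, -32, -48.5, 23.8, -9.6, -0.4], [0, 0, -32, -54, 26.5, -9.6, -0.4], [0, 0, -32, -58.5, 28.8, -9.6, -0.4], [0, 0, -32, -62.2, 30.6, -9.6, -0.4]],
  ],
)

```text
time_s: 16.88
eef_pos: [0.4962, -0.3339, 0.2369]
ee_rot: [2.223, 2.219, -0.001]
wrist_force: [0.5, -0.1, 0.2]
width: 0.0597
```

arm_command(
  rows=[
    [[0, 0, 0, 0, 0, 0, -0.4], [0, 0, 0, 0, 0, 0, -0.4], [0, 0, 0, 0, 0, 0, -0.4]],
  ],
)

```text
time_s: 17.25
eef_pos: [0.4983, -0.3291, 0.2367]
ee_rot: [-2.218, -2.225, -0.001]
wrist_force: [0.5, 0.7, 0.0]
width: 0.0602
```

```bash
cat > tom.py <<'E'
from h import *
import sys
p,D,C=grab('wrist',sys.argv[1])
h=cv2.cvtColor(p,cv2.COLOR_RGB2HSV)
m=cv2.inRange(h,np.array((0,170,60)),np.array((4,255,255)))|cv2.inRange(h,np.array((174,170,60)),np.array((180,255,255)))
m=cv2.morphologyEx(m,cv2.MORPH_CLOSE,np.ones((7,7)))
n,l,s,c=cv2.connectedComponentsWithStats(m)
for i in range(1,n):
    if s[i,4]>150:
        d=np.median(D[l==i]); print(c[i].round(1),s[i],onz(C,[c[i]],.026)[0].round(4),'surf z',atdepth(C,[c[i]],[D[int(c[i][1]),int(c[i][0])]])[0].round(4))
E
python3 tom.py w9; python3 go.py 0 .5 -.33 .24
```

```text
[232.9 140.1] [ 214  122   38   37 1104] [ 0.4513 -0.2954  0.026 ] surf z [ 0.4537 -0.293   0.0439]
[308.6 148.3] [ 291  130   36   38 1098] [ 0.5258 -0.3032  0.026 ] surf z [ 0.5243 -0.3006  0.0433]
[236.9 214.2] [221 199  33  32 808] [ 0.4525 -0.3723  0.026 ] surf z [ 0.4543 -0.3673  0.0401]
[316.2 217.3] [300 202  33  32 810] [ 0.5357 -0.3756  0.026 ] surf z [ 0.534  -0.3699  0.0416]
t 17.3 pos [ 0.4983 -0.3291  0.2368] w 0.0597 F [-0.41 -0.49  0.96]
turn [ 0.  -0.   0.2] shift [-0.09  0.17 -0.32] -> [0.5, -0.33, 0.24]
```

View pics/w9.png

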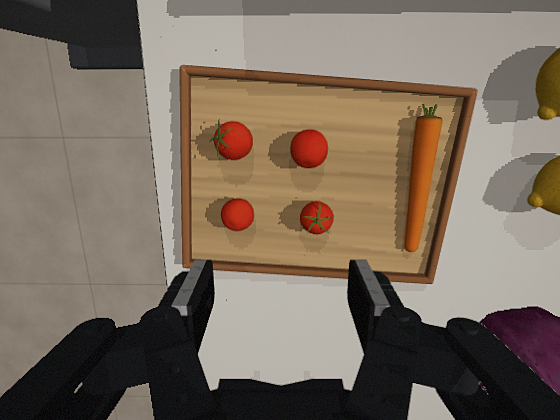

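```bash
python3 go.py -45 .4515 -.296 .08 .4515 -.296 .018
```

```text
t 17.3 pos [ 0.4983 -0.3291  0.2368] w 0.0597 F [-0.41 -0.49  0.96]
turn [ 0.  -0.  45.2] shift [ 3.32 -4.67 15.68] -> [0.4515, -0.296, 0.08]
turn [ 0.  -0.  45.2] shift [ 3.31 -4.67 21.88] -> [0.4515, -0.296, 0.018]
```

arm_command(
  rows=[
    [[0, 0, 10, 1.5, -2, 4, -0.4], [0, 0, 20, 3.3, -4.7, 8, -0.4], [0, 0, 30, 3.3, -4.7, 10, -0.4], [0, 0, 40, 3.3, -4.7, 13, -0.4], [0, 0, 45, 3.3, -4.7, 16, -0.4], [0, 0, 45, 3.3, -4.7, 16, -0.4], [0, 0, 45, 3.3, -4.7, 19, -0.4], [0, 0, 45, 3.3, -4.7, 21.9, -0.4], [0, 0, 45, 3.3, -4.7, 21.9, -0.4], [0, 0, 45, 3.3, -4.7, 21.9, 1], [0, 0, 45, 3.3, -4.7, 21.9, 1], [0, 0, 45, 3.3, -4.7, 21.9, 1]],
  ],
  grip_force=20,
)

```text
time_s: 18.8
eef_pos: [0.4515, -0.2984, 0.0196]
ee_rot: [2.9, 1.203, 0.003]
wrist_force: [-0.7, 0.8, 7.6]
width: 0.0355
```

```bash
python3 - <<'E'
from h import *
p,D,C=grab('wrist','w10')
E
python3 go.py 0 .4515 -.296 .2 .586 .002 .2 .586 .002 .042
```

```text
t 18.85 pos [ 0.4515 -0.2984  0.0196] w 0.0353 F [-2.36  1.27  7.67]
turn [  0.2  -0.  -44.9] shift [  0.19  -0.13 -18.04] -> [0.4515, -0.296, 0.2]
turn [  0.2  -0.  -44.9] shift [ 30.79 -11.66 -18.03] -> [0.586, 0.002, 0.2]
turn [  0.2  -0.  -44.9] shift [ 30.77 -11.7   -2.23] -> [0.586, 0.002, 0.042]
```

View pics/w10.png

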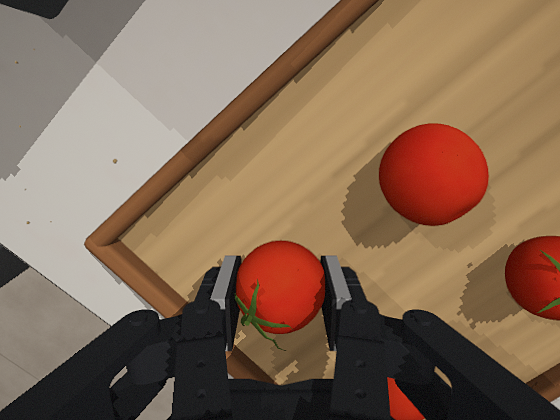

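Gripped (35 mm). Lift and carry.

arm_command(
  rows=[
    [[0, 0, 0, 0, 0, -5, 1], [0, 0, 0, 0, 0, -10, 1], [0, 0, 0, 0, 0, -15, 1], [0, 0, -8, 4, -1.5, -18, 1], [0, 0, -16, 9, -3.4, -18, 1], [0, 0, -24, 14, -5.3, -18, 1], [0, 0, -32, 19, -7.2, -18, 1], [0, 0, -40, 24, -9.1, -18, 1], [0, 0, -45, 28, -10.6, -18, 1], [0, 0, -45, 30.8, -11.7, -18, 1], [0, 0, -45, 30.8, -11.7, -18, 1], [0, 0, -45, 30.8, -11.7, -18, 1]],
  ],
)

```text
time_s: 20.35
eef_pos: [0.5851, 0.0017, 0.1983]
ee_rot: [2.221, 2.22, -0.0]
wrist_force: [0.2, -0.3, -0.4]
width: 0.0355
```

```bash
python3 - <<'E'
from h import *
p,D,C=grab('wrist','w11')
E
python3 go.py 0  .586 .002 .042
```

```text
t 20.4 pos [0.585  0.0012 0.1983] w 0.0356 F [-0.43 -0.48  0.1 ]
turn [ 0.   0.  -0.1] shift [ 0.09  0.09 15.63] -> [0.586, 0.002, 0.042]
```

View pics/w11.png

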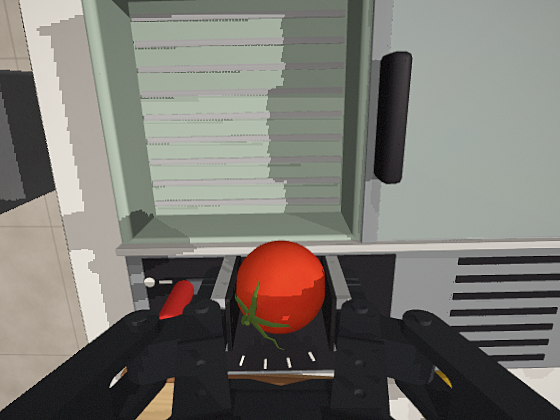

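```bash
python3 - <<'E'
from h import *
C=cam('wrist',arm.read_state())
print(onz(C,[[250,214],[250,240],[330,214],[157,214],[140,18],[344,10],[375,120]],[.03,.085,.03,.03,.03,.03,.09]).round(4))
E
```

```text
[[ 0.5567 -0.0269  0.03  ]
 [ 0.5612 -0.0287  0.085 ]
 [ 0.6302 -0.0271  0.03  ]
 [ 0.4711 -0.0267  0.03  ]
 [ 0.4753  0.1357  0.03  ]
 [ 0.6344  0.1407  0.03  ]
 [ 0.649   0.0617  0.09  ]]
```

arm_command(
  rows=[
    [[0, 0, 0, 0.1, 0, 5, 1], [0, 0, 0, 0.1, 0, 10, 1], [0, 0, 0, 0.1, 0, 14, 1], [0, 0, 0, 0.1, 0, 15.6, 1], [0, 0, 0, 0.1, 0, 15.6, 1], [0, 0, 0, 0.1, 0, 15.6, 0.1], [0, 0, 0, 0.1, 0, 15.6, -0.1], [0, 0, 0, 0.1, 0, 15.6, -0.1], [0, 0, 0, 0.1, 0, 15.6, -0.1], [0, 0, 0, 0.1, 0, 10, -0.1], [0, 0, 0, 0.1, 0, 5, -0.1], [0, 0, 0, 0.1, 0, 0, -0.4]],
  ],
)

```text
time_s: 21.9
eef_pos: [0.5856, 0.0038, 0.2002]
ee_rot: [2.22, 2.221, 0.002]
wrist_force: [0.7, 0.1, -0.6]
width: 0.0595
```

```bash
python3 tom.py w12; python3 go.py -45 .526 -.303 .2  .526 -.303 .018
```

```text
[274.1 185.7] [ 251  165   45   43 1427] [0.5797 0.001  0.026 ] surf z [0.5804 0.0113 0.0649]
t 21.95 pos [0.5886 0.003  0.2073] w 0.0598 F [ 3.33 -1.4   5.95]
turn [ 0.6 -0.3 45. ] shift [-30.6   -6.26   0.62] -> [0.526, -0.303, 0.2]
turn [ 0.6 -0.3 45. ] shift [-30.63  -6.46  18.82] -> [0.526, -0.303, 0.018]
```

View pics/w12.png

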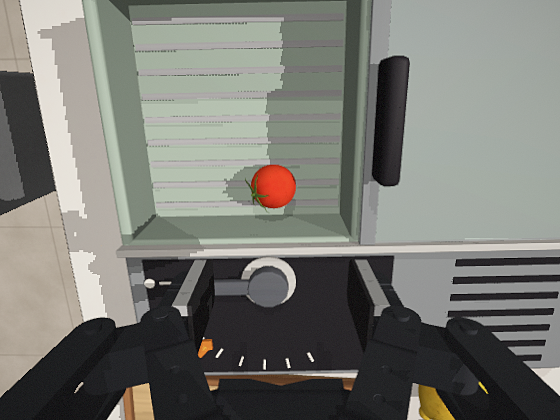

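arm_command(
  rows=[
    [[0, 0, 8, -5, -1, 0, -0.4], [0, 0, 16, -10, -2, 0, -0.4], [0, 0, 24, -15, -3, 0, -0.4], [0, 0, 32, -20, -4, 0, -0.4], [0, 0, 40, -25, -5, 0, -0.4], [0, 0, 45, -29, -6, 0, -0.4], [0, 0, 45, -30.5, -6, 0, -0.4], [0, 0, 45, -30.5, -6, 2, -0.4], [0, 0, 45, -30.5, -6, 4, -0.4], [0, 0, 45, -30.5, -6, 4, -0.4]],
  ],
)

```text
time_s: 23.2
eef_pos: [0.525, -0.2987, 0.155]
ee_rot: [-2.897, -1.205, 0.004]
wrist_force: [0.2, -0.5, 0.6]
width: 0.0595
```

```bash
python3 tom.py w13; python3 go.py -45 .526 -.303 .018
```

```text
[286.8 199.5] [ 263  176   48   48 1724] [ 0.526  -0.3033  0.026 ] surf z [ 0.5296 -0.2993  0.0433]
[356.6 246.9] [ 337  230   41   39 1048] [ 0.5381 -0.3729  0.026 ] surf z [ 0.54   -0.3672  0.0375]
[282.7 308.7] [ 264  289   39   40 1208] [ 0.4531 -0.3722  0.026 ] surf z [ 0.4589 -0.3663  0.0379]
t 23.25 pos [ 0.5254 -0.2994  0.1564] w 0.0597 F [ 0.48 -0.09  0.86]
turn [-0.1  0.   0.1] shift [-0.2   0.32 13.84] -> [0.526, -0.303, 0.018]
```

View pics/w13.png

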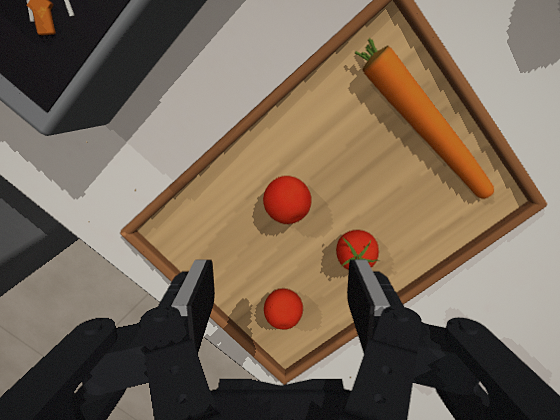

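arm_command(
  rows=[
    [[0, 0, 0, -0.2, 0.3, 4, -0.4], [0, 0, 0, -0.2, 0.3, 8, -0.4], [0, 0, 0, -0.2, 0.3, 12, -0.4], [0, 0, 0, -0.2, 0.3, 13.8, -0.4], [0, 0, 0, -0.2, 0.3, 13.8, 1], [0, 0, 0, -0.2, 0.3, 13.8, 1], [0, 0, 0, -0.2, 0.3, 13.8, 1], [0, 0, 0, -0.2, 0.3, 13.8, 1]],
  ],
  grip_force=20,
)

```text
time_s: 24.25
eef_pos: [0.5267, -0.3049, 0.0207]
ee_rot: [2.901, 1.203, 0.002]
wrist_force: [-0.2, -0.6, 0.2]
width: 0.0357
```

```bash
python3 go.py 0 .526 -.303 .2 .586 .082 .2
```

```text
t 24.25 pos [ 0.5267 -0.3049  0.0207] w 0.0357 F [-0.2  -0.61  0.22]
turn [  0.1  -0.  -45. ] shift [  0.1   -0.16 -17.93] -> [0.526, -0.303, 0.2]
turn [  0.1  -0.  -45. ] shift [ 31.58 -23.12 -17.94] -> [0.586, 0.082, 0.2]
```

arm_command(
  rows=[
    [[0, 0, 0, 0, 0, -5, 1], [0, 0, 0, 0, 0, -10, 1], [0, 0, 0, 0, 0, -15, 1], [0, 0, -8, 4, -3, -18, 1], [0, 0, -16, 8, -6, -18, 1], [0, 0, -24, 12, -9, -18, 1], [0, 0, -32, 16, -12, -18, 1], [0, 0, -40, 20, -15, -18, 1], [0, 0, -45, 24, -18, -18, 1], [0, 0, -45, 28, -20.5, -18, 1], [0, 0, -45, 31.6, -23.1, -18, 1], [0, 0, -45, 31.6, -23.1, -18, 1]],
  ],
)

```text
time_s: 25.75
eef_pos: [0.5861, 0.0874, 0.1994]
ee_rot: [-2.212, -2.23, -0.001]
wrist_force: [-0.0, -0.3, 0.7]
width: 0.0354
```

arm_command(
  rows=[
    [[0, 0, 0, 0, 0, 0, 1], [0, 0, 0, 0, 0, 0, 1]],
  ],
)

```text
time_s: 26.0
eef_pos: [0.586, 0.0802, 0.2001]
ee_rot: [2.223, 2.219, 0.0]
wrist_force: [0.4, -0.2, 0.3]
width: 0.0358
```

```bash
python3 tom.py w14; python3 go.py 0 .586 .082 .042
```

```text
[280.5 287.4] [ 237  242   88   93 6480] [ 0.5855 -0.0283  0.026 ] surf z [0.5856 0.0903 0.2208]
t 26.05 pos [0.5861 0.0804 0.2001] w 0.0358 F [-0.33 -0.43 -0.28]
turn [ 0.   0.  -0.1] shift [ 1.700e-01 -1.000e-02  1.581e+01] -> [0.586, 0.082, 0.042]
```

View pics/w14.png

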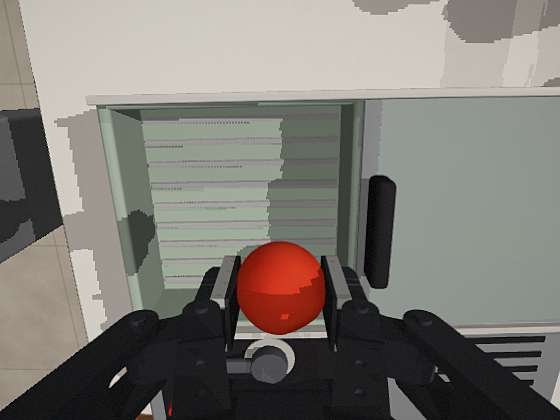

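arm_command(
  rows=[
    [[0, 0, 0, 0.1, 0, 5, 1], [0, 0, 0, 0.1, 0, 10, 1], [0, 0, 0, 0.1, 0, 14, 1], [0, 0, 0, 0.1, 0, 15.7, 1], [0, 0, 0, 0.1, 0, 15.7, 1], [0, 0, 0, 0.1, 0, 15.7, 0.1], [0, 0, 0, 0.1, 0, 15.7, -0.1], [0, 0, 0, 0.1, 0, 15.7, -0.1], [0, 0, 0, 0.1, 0, 15.7, -0.1], [0, 0, 0, 0.1, 0, 10, -0.1], [0, 0, 0, 0.1, 0, 5, -0.1], [0, 0, 0, 0.1, 0, 0, -0.4]],
  ],
)

```text
time_s: 27.55
eef_pos: [0.5862, 0.0829, 0.2026]
ee_rot: [2.221, 2.221, 0.003]
wrist_force: [0.4, 1.4, 0.3]
width: 0.0598
```

```bash
python3 tom.py w15; python3 go.py -45 .537 -.374 .16
```

```text
[279.4 187.7] [ 258  166   44   44 1487] [0.5852 0.0776 0.026 ] surf z [0.5852 0.0881 0.0648]
[273.6 268.1] [ 253  249   41   40 1242] [ 0.5793 -0.0051  0.026 ] surf z [0.58   0.0152 0.0638]
t 27.6 pos [0.5893 0.0825 0.2098] w 0.0595 F [3.   0.05 5.66]
turn [ 0.5 -0.4 45. ] shift [-45.67  -5.26   4.8 ] -> [0.537, -0.374, 0.16]
```

View pics/w15.png

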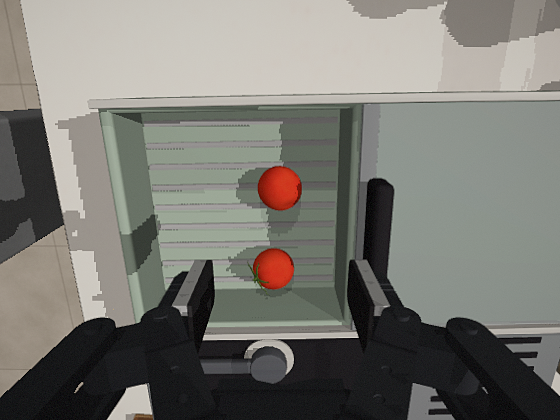

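arm_command(
  rows=[
    [[0, 0, 5, -5, -0.5, 0, -0.4], [0, 0, 10, -10, -1, 0, -0.4], [0, 0, 15, -15.5, -1.6, 0, -0.4], [0, 0, 20, -21, -2.3, 0, -0.4], [0, 0, 25, -26.5, -2.9, 0, -0.4], [0, 0, 32, -32, -3.5, 0, -0.4], [0, 0, 40, -37.5, -4.1, 0, -0.4], [0, 0, 45, -42, -4.6, 0, -0.4], [0, 0, 45, -45.6, -4.9, 2, -0.4], [0, 0, 45, -45.6, -4.9, 4, -0.4], [0, 0, 45, -45.6, -4.9, 4, -0.4], [0, 0, 45, -45.6, -4.9, 4, -0.4]],
  ],
)

```text
time_s: 29.1
eef_pos: [0.5384, -0.3718, 0.1607]
ee_rot: [2.901, 1.206, 0.002]
wrist_force: [0.3, 0.4, 0.2]
width: 0.0594
```

```bash
python3 tom.py w16; python3 go.py -45 .537 -.374 .018
```

```text
[283.  199.7] [ 262  179   42   42 1331] [ 0.5366 -0.3759  0.026 ] surf z [ 0.5397 -0.3725  0.041 ]
[215.  259.1] [192 243  40  40 840] [ 0.4581 -0.3726  0.026 ] surf z [ 0.4635 -0.3703  0.0367]
t 29.15 pos [ 0.5385 -0.3719  0.1609] w 0.0595 F [-1.01 -0.62  0.16]
turn [ 0.1 -0.   0.2] shift [-0.26  0.03 14.29] -> [0.537, -0.374, 0.018]
```

View pics/w16.png

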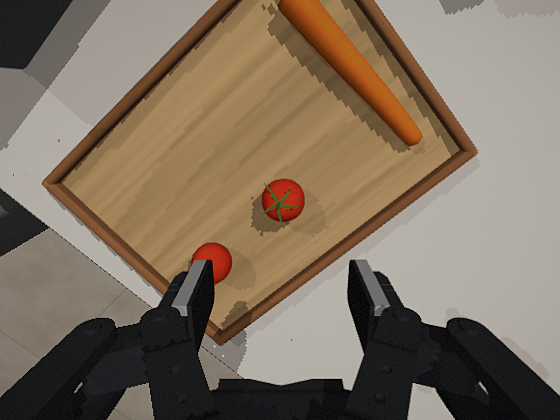

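arm_command(
  rows=[
    [[0, 0, 0, -0.4, 0.15, 4, -0.4], [0, 0, 0, -0.4, 0.15, 8, -0.4], [0, 0, 0, -0.4, 0.15, 12, -0.4], [0, 0, 0, -0.4, 0.15, 14.3, -0.4], [0, 0, 0, -0.4, 0.15, 14.3, -0.4], [0, 0, 0, -0.4, 0.15, 14.3, 1], [0, 0, 0, -0.4, 0.15, 14.3, 1], [0, 0, 0, -0.4, 0.15, 14.3, 1], [0, 0, 0, -0.4, 0.15, 14.3, 1]],
  ],
  grip_force=20,
)

```text
time_s: 30.28
eef_pos: [0.5365, -0.3778, 0.019]
ee_rot: [2.9, 1.202, 0.003]
wrist_force: [-0.7, 0.6, 6.7]
width: 0.0326
```

```bash
python3 go.py 0 .537 -.374 .2 .526 .042 .2
```

```text
t 30.27 pos [ 0.5365 -0.3778  0.019 ] w 0.0326 F [-0.65  0.59  6.71]
turn [  0.2   0.  -45. ] shift [  0.31  -0.18 -18.1 ] -> [0.537, -0.374, 0.2]
turn [  0.2   0.  -45. ] shift [ 28.97 -30.35 -18.18] -> [0.526, 0.042, 0.2]
```

arm_command(
  rows=[
    [[0, 0, 0, 0, 0, -5, 1], [0, 0, 0, 0, 0, -10, 1], [0, 0, 0, 0, 0, -15, 1], [0, 0, -8, 3.5, -3.6, -18.5, 1], [0, 0, -16, 7, -7.3, -18.5, 1], [0, 0, -24, 10.5, -11, -18.5, 1], [0, 0, -32, 14, -14.7, -18.5, 1], [0, 0, -40, 17.5, -18.3, -18.5, 1], [0, 0, -45, 21, -22, -18.5, 1], [0, 0, -45, 24.5, -25.7, -18.5, 1], [0, 0, -45, 27.5, -28.8, -18.5, 1], [0, 0, -45, 29, -30.4, -18.5, 1]],
  ],
)

```text
time_s: 31.78
eef_pos: [0.5253, 0.0461, 0.2024]
ee_rot: [-2.217, -2.225, -0.003]
wrist_force: [-0.5, -0.5, 0.1]
width: 0.0325
```

arm_command(
  rows=[
    [[0, 0, 0, 0, 0, 0, 1], [0, 0, 0, 0, 0, 0, 1], [0, 0, 0, 0, 0, 0, 1]],
  ],
)

```text
time_s: 32.15
eef_pos: [0.5255, 0.0415, 0.2021]
ee_rot: [2.224, 2.219, 0.0]
wrist_force: [0.2, 0.3, -0.1]
width: 0.0325
```

```bash
python3 tom.py w17; python3 go.py 0 .526 .038 .042
```

```text
[353.7 138.8] [ 331  116   46   47 1676] [0.5899 0.0807 0.026 ] surf z [0.5817 0.0857 0.0651]
[342.  226.4] [ 321  206   43   41 1366] [ 0.5838 -0.0021  0.026 ] surf z [0.5765 0.0132 0.0646]
[277.9 297. ] [ 240  246   81  132 6014] [ 0.5222 -0.0794  0.026 ] surf z [0.5241 0.0491 0.2252]
t 32.2 pos [0.5255 0.0417 0.202 ] w 0.0328 F [ 0.47 -0.76  0.38]
turn [ 0.   0.  -0.1] shift [-0.36  0.05 16.  ] -> [0.526, 0.038, 0.042]
```

View pics/w17.png

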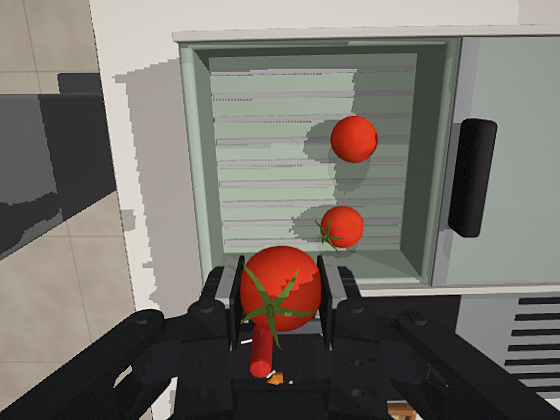

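arm_command(
  rows=[
    [[0, 0, 0, -0.15, -0.1, 5, 1], [0, 0, 0, -0.15, -0.1, 10, 1], [0, 0, 0, -0.15, -0.1, 14, 1], [0, 0, 0, -0.15, -0.1, 15.8, 1], [0, 0, 0, -0.15, -0.1, 15.9, 1], [0, 0, 0, -0.15, -0.1, 15.9, 0.1], [0, 0, 0, -0.15, -0.1, 15.9, -0.1], [0, 0, 0, -0.15, -0.1, 15.9, -0.1], [0, 0, 0, -0.15, -0.1, 15.9, -0.1], [0, 0, 0, -0.15, -0.1, 10, -0.1], [0, 0, 0, -0.15, -0.1, 5, -0.1], [0, 0, 0, -0.15, -0.1, 0, -0.4]],
  ],
)

```text
time_s: 33.7
eef_pos: [0.5242, 0.0415, 0.2035]
ee_rot: [-2.221, -2.222, -0.0]
wrist_force: [0.8, 0.3, 0.1]
width: 0.0598
```

```bash
python3 tom.py w18; python3 go.py -45 .456 -.372 .16
```

```text
[355.2 138.9] [ 332  116   47   47 1661] [0.59   0.0806 0.026 ] surf z [0.5816 0.0857 0.0656]
[281.  186.9] [ 262  168   40   39 1111] [0.5244 0.0367 0.026 ] surf z [0.5243 0.0469 0.064 ]
[343.1 226.1] [ 322  206   43   41 1363] [ 0.5838 -0.0021  0.026 ] surf z [0.5763 0.0133 0.065 ]
[262.8 348.7] [ 251  320   23   57 1088] [ 0.5046 -0.1449  0.026 ] surf z [ 0.511  -0.0558  0.1305]
t 33.75 pos [0.5273 0.0411 0.21  ] w 0.0596 F [ 3.64 -0.49  4.67]
turn [ 0.4 -0.3 45. ] shift [-41.33  -7.14   4.84] -> [0.456, -0.372, 0.16]
```

View pics/w18.png

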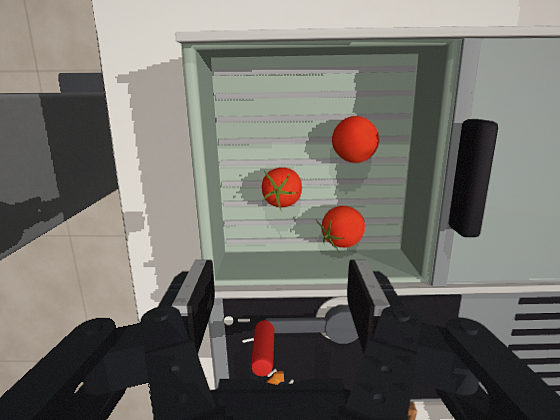

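arm_command(
  rows=[
    [[0, 0, 5, -5, -0.8, 0, -0.4], [0, 0, 10, -10, -1.6, 0, -0.4], [0, 0, 15, -15.5, -2.5, 0, -0.4], [0, 0, 20, -21, -3.4, 0, -0.4], [0, 0, 28, -26.5, -4.4, 0, -0.4], [0, 0, 36, -32, -5.4, 0, -0.4], [0, 0, 44, -37, -6.2, 0, -0.4], [0, 0, 45, -41.2, -7, 2, -0.4], [0, 0, 45, -41.2, -7, 4, -0.4], [0, 0, 45, -41.2, -7, 4, -0.4], [0, 0, 45, -41.2, -7, 4, -0.4], [0, 0, 45, -41.2, -7, 4, -0.4]],
  ],
)

```text
time_s: 35.25
eef_pos: [0.4558, -0.3695, 0.1627]
ee_rot: [2.9, 1.206, 0.002]
wrist_force: [0.7, -0.2, 0.7]
width: 0.0596
```

```bash
python3 tom.py w19; python3 go.py -45 .4545 -.372 .018
```

```text
[281.1 199. ] [ 261  178   42   42 1352] [ 0.4529 -0.3727  0.026 ] surf z [ 0.4558 -0.3697  0.0394]
t 35.3 pos [ 0.4556 -0.3697  0.1626] w 0.0597 F [-0.14  0.39 -0.12]
turn [ 0.1 -0.   0.1] shift [-0.25  0.07 14.46] -> [0.4545, -0.372, 0.018]
```

View pics/w19.png

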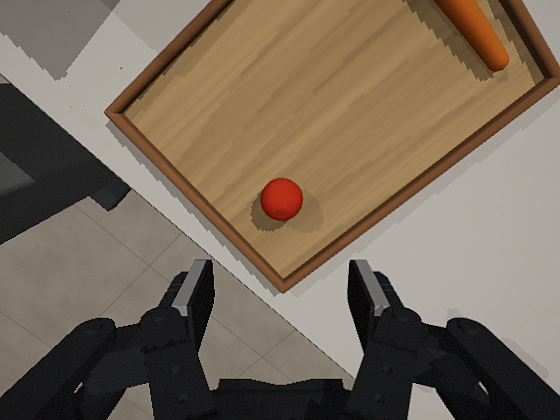

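arm_command(
  rows=[
    [[0, 0, 0, -0.4, 0, 4, -0.4], [0, 0, 0, -0.4, 0, 8, -0.4], [0, 0, 0, -0.4, 0, 12, -0.4], [0, 0, 0, -0.4, 0, 14.4, -0.4], [0, 0, 0, -0.4, 0, 14.4, -0.4], [0, 0, 0, -0.4, 0, 14.4, 1], [0, 0, 0, -0.4, 0, 14.4, 1], [0, 0, 0, -0.4, 0, 14.4, 1], [0, 0, 0, -0.4, 0, 14.4, 1]],
  ],
  grip_force=20,
)

```text
time_s: 36.42
eef_pos: [0.4528, -0.3739, 0.0195]
ee_rot: [2.9, 1.202, 0.003]
wrist_force: [-0.1, 1.3, 8.0]
width: 0.0328
```

```bash
python3 go.py 0 .453 -.374 .205 .526 .112 .205
```

```text
t 36.42 pos [ 0.4528 -0.3739  0.0195] w 0.0328 F [-0.05  1.27  7.98]
turn [  0.2   0.  -45. ] shift [  0.02   0.07 -18.55] -> [0.453, -0.374, 0.205]
turn [  0.2   0.  -45. ] shift [ 39.57 -29.1  -18.6 ] -> [0.526, 0.112, 0.205]
```

arm_command(
  rows=[
    [[0, 0, 0, 0, 0, -5, 1], [0, 0, 0, 0, 0, -10, 1], [0, 0, 0, 0, 0, -15, 1], [0, 0, -8, 4, -3, -18.6, 1], [0, 0, -16, 8, -6, -18.6, 1], [0, 0, -24, 12, -9, -18.6, 1], [0, 0, -32, 16.3, -12, -18.6, 1], [0, 0, -40, 20.6, -15, -18.6, 1], [0, 0, -45, 25, -18.3, -18.6, 1], [0, 0, -45, 29.3, -21.5, -18.6, 1], [0, 0, -45, 33.7, -24.7, -18.6, 1], [0, 0, -45, 37, -27.2, -18.6, 1]],
  ],
)

```text
time_s: 37.92
eef_pos: [0.521, 0.0834, 0.2044]
ee_rot: [-2.219, -2.224, -0.002]
wrist_force: [1.8, 0.0, -0.1]
width: 0.0325
```

arm_command(
  rows=[
    [[0, 0, 0, 2.5, 0, 0, 1], [0, 0, 0, 3.2, 0, 0, 1], [0, 0, 0, 3.2, 0, 0, 1], [0, 0, 0, 3.2, 0, 0, 1]],
  ],
)

```text
time_s: 38.42
eef_pos: [0.521, 0.111, 0.2041]
ee_rot: [2.223, 2.219, 0.0]
wrist_force: [1.1, 0.2, -0.5]
width: 0.0328
```

```bash
python3 tom.py w20; python3 go.py 0 .526 .112 .042
```

```text
[353.5 217.7] [ 332  197   43   42 1414] [0.5901 0.0755 0.026 ] surf z [0.5814 0.0898 0.0651]
[280.4 286.7] [ 241  241   80   89 5537] [0.5203 0.001  0.026 ] surf z [0.5205 0.1209 0.2239]
t 38.48 pos [0.521  0.1111 0.204 ] w 0.0329 F [-0.28 -0.17 -0.64]
turn [ 0.  -0.  -0.1] shift [ 0.09  0.5  16.2 ] -> [0.526, 0.112, 0.042]
```

View pics/w20.png

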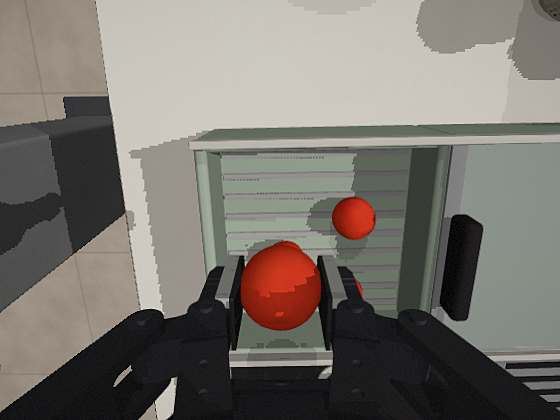

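arm_command(
  rows=[
    [[0, 0, 0, 0, 0.4, 5, 1], [0, 0, 0, 0, 0.4, 10, 1], [0, 0, 0, 0, 0.4, 14, 1], [0, 0, 0, 0, 0.4, 16, 1], [0, 0, 0, 0, 0.4, 16.1, 1], [0, 0, 0, 0, 0.4, 16.1, 0.1], [0, 0, 0, 0, 0.4, 16.1, -0.1], [0, 0, 0, 0, 0.4, 16.1, -0.1], [0, 0, 0, 0, 0.4, 16.1, -0.1], [0, 0, 0, 0, 0.4, 11, -0.1], [0, 0, 0, 0, 0.4, 5, -0.1], [0, 0, 0, 0, 0.4, 0, -1]],
  ],
)

```text
time_s: 39.98
eef_pos: [0.525, 0.1126, 0.2061]
ee_rot: [2.221, 2.221, 0.001]
wrist_force: [0.1, 0.4, -0.4]
width: 0.0638
```

arm_command(
  rows=[
    [[0, 0, 0, -2, 4, -1, -1], [0, 0, 0, -4.5, 6, -2, -1], [0, 0, 0, -4.5, 6, -2, -1], [0, 0, 0, -4.5, 6, -2, -1]],
  ],
)

```text
time_s: 40.48
eef_pos: [0.5844, 0.0682, 0.2233]
ee_rot: [-2.22, -2.221, 0.001]
wrist_force: [-0.2, 0.0, -0.8]
width: 0.0854
```

```bash
python3 tom.py w21; python3 - <<'E'
from h import *
grab('top','t21')
E
python3 big.py pics/t21.png pics/t21b.png 120 130 445 285 2.4
python3 go.py 0 .656 .066 .105
```

```text
[209.8 151.5] [ 186  112   48   79 2624] [0.5167 0.0929 0.026 ] surf z [0.5219 0.0971 0.0516]
[192.9 220.5] [176 202  38  37 858] [0.4951 0.0228 0.026 ] surf z [0.5048 0.0364 0.0622]
[276.4 244. ] [ 257  226   39   38 1103] [ 0.5797 -0.0031  0.026 ] surf z [0.5802 0.0146 0.065 ]
[192.1 357.9] [177 332  30  52 956] [ 0.4806 -0.1485  0.026 ] surf z [ 0.5128 -0.0564  0.1292]
t 40.58 pos [0.5842 0.069  0.2233] w 0.0858 F [-0.41  0.04  0.01]
turn [-0.1 -0.   0.1] shift [-0.32  7.2  11.82] -> [0.656, 0.066, 0.105]
```

View pics/w21.png

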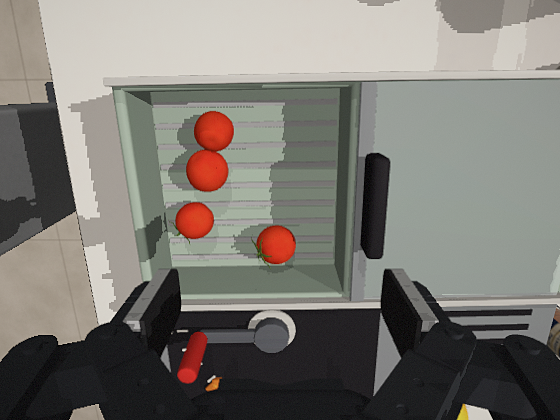

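View pics/t21b.png

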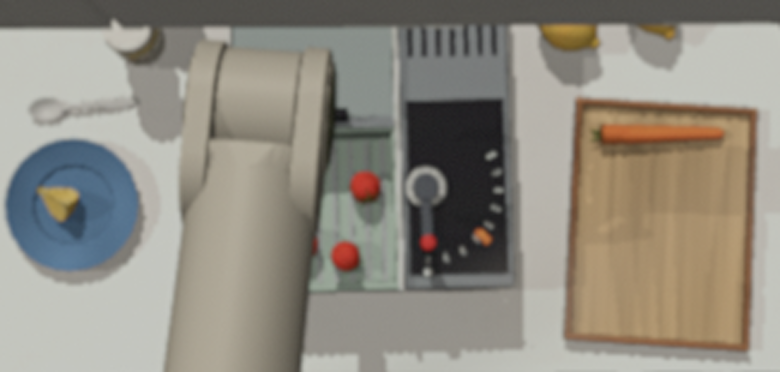

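```bash
python3 - <<'E'
from h import *
C=cam('wrist',arm.read_state()); print(onz(C,[[377,205],[377,154],[375,257]],.117))
E
```

```text
[[0.65358708 0.06998521 0.117     ]
 [0.65041701 0.10709104 0.117     ]
 [0.65567856 0.02836693 0.117     ]]
```

arm_command(
  rows=[
    [[0, 0, 0, -0.1, 4, 0, -1], [0, 0, 0, -0.2, 7.2, 0, -1], [0, 0, 0, -0.2, 7.2, 5, -1], [0, 0, 0, -0.2, 7.2, 10, -1], [0, 0, 0, -0.2, 7.2, 11.8, -1], [0, 0, 0, -0.2, 7.2, 11.8, -1], [0, 0, 0, -0.2, 7.2, 11.8, 1], [0, 0, 0, -0.2, 7.2, 11.8, 1], [0, 0, 0, -0.2, 7.2, 11.8, 1], [0, 0, 0, -0.2, 7.2, 11.8, 1], [0, 0, 0, -0.2, 7.2, 11.8, 1], [0, 0, 0, -0.2, 7.2, 11.8, 1]],
  ],
  grip_force=30,
)

```text
time_s: 42.08
eef_pos: [0.6561, 0.0659, 0.1064]
ee_rot: [-2.219, -2.222, 0.001]
wrist_force: [-6.3, -0.0, 6.7]
width: 0.0137
```

arm_command(
  rows=[
    [[0, 0, 0, -0.05, -2, -0.1, 1], [0, 0, 0, -0.1, -4.5, -0.1, 1], [0, 0, 0, -0.15, -7, -0.1, 1], [0, 0, 0, -0.2, -9.5, -0.1, 1], [0, 0, 0, -0.25, -12, -0.1, 1], [0, 0, 0, -0.3, -14.5, -0.1, 1], [0, 0, 0, -0.35, -16.5, -0.1, 1], [0, 0, 0, -0.37, -18, -0.1, 1], [0, 0, 0, -0.37, -18.6, -0.1, 1], [0, 0, 0, -0.37, -18.7, -0.1, 1], [0, 0, 0, -0.37, -18.7, -0.1, 1]],
  ],
)

```text
time_s: 43.45
eef_pos: [0.471, 0.0624, 0.1065]
ee_rot: [2.219, 2.221, 0.002]
wrist_force: [8.8, 1.8, -15.8]
width: 0.0131
```

arm_command(
  rows=[
    [[0, 0, 0, 0, 0, 0, -1], [0, 0, 0, 0, 0, 0, -1], [0, 0, 0, 0, 0, 0, -1], [0, 0, 0, 0, 0, 0, -1], [0, 0, 0, 0, 0, -5, -1], [0, 0, 0, 0, 0, -10, -1], [0, 0, 0, -6, 2, -10, -1], [0, 0, 0, -12, 4, -10, -1], [0, 0, 0, -12.4, 4, -10, -1], [0, 0, 0, -12.4, 4, -10, -1], [0, 0, 0, -12.4, 4, -10, -1]],
  ],
)

```text
time_s: 44.82
eef_pos: [0.5099, -0.0601, 0.2066]
ee_rot: [-2.217, -2.224, -0.0]
wrist_force: [0.7, 0.7, -0.1]
width: 0.0853
```

```bash
python3 - <<'E'
from h import *
grab('wrist','w22'); grab('top','t22')
E
python3 go.py 0 .511 -.064 .119;python3 big.py pics/t22.png pics/t22b.png 205 130 345 260 5.5
```

```text
t 44.92 pos [ 0.5099 -0.06    0.2067] w 0.0854 F [-0.59  1.    0.48]
turn [-0.  -0.   0.2] shift [-0.4   0.11  8.77] -> [0.511, -0.064, 0.119]
```

View pics/w22.png

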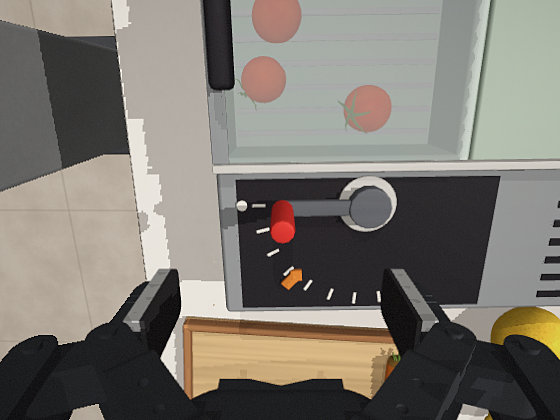

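View pics/t22b.png

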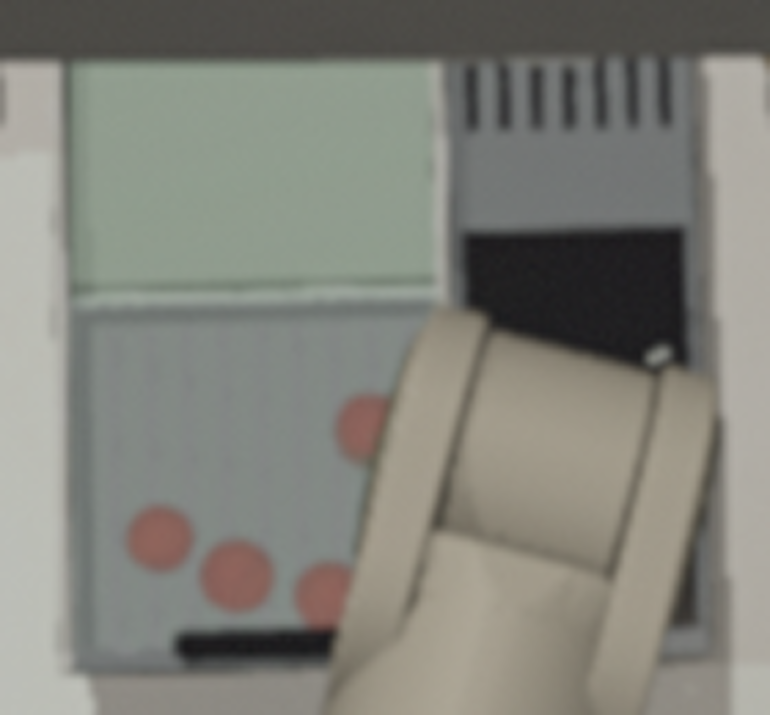

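```bash
python3 big.py pics/w22.png pics/w22b.png 215 165 405 315 4.2; python3 - <<'E'
from h import *
C=cam('wrist',arm.read_state())
f=lambda u,v,z:onz(C,[[u,v]],z)[0]
kn=f(283,232,.142);hub=f(371,207,.0995);ring=f(368.5,203,.087);pt=f(292,279,.086)
print(kn,hub,ring,pt)
d=pt-ring; print(np.hypot(*d[:2]),np.arctan2(-d[1],-d[0]))
E
```

```text
[ 0.51105051 -0.06305218  0.142     ] [ 0.57544729 -0.06078715  0.0995    ] [ 0.57670085 -0.06170621  0.087     ] [ 0.51919116 -0.12789321  0.086     ]
0.08768171741228468 0.8554332633311174
```

View pics/w22b.png

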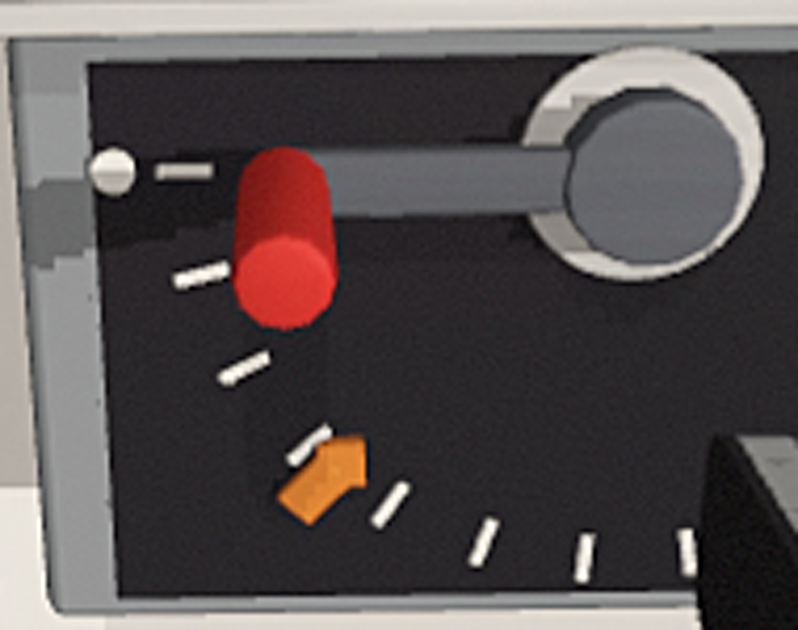

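arm_command(
  rows=[
    [[0, 0, 0, -0.3, 0.1, 4, -1], [0, 0, 0, -0.3, 0.1, 8, -1], [0, 0, 0, -0.3, 0.1, 8.8, -1], [0, 0, 0, -0.3, 0.1, 8.8, -1], [0, 0, 0, -0.3, 0.1, 8.8, 1], [0, 0, 0, -0.3, 0.1, 8.8, 1], [0, 0, 0, -0.3, 0.1, 8.8, 1], [0, 0, 0, -0.3, 0.1, 8.8, 1], [0, 0, 0, -0.3, 0.1, 8.8, 1], [0, 0, 0, -0.3, 0.1, 8.8, 1]],
  ],
  grip_force=30,
)

```text
time_s: 46.18
eef_pos: [0.511, -0.0649, 0.1191]
ee_rot: [-2.221, -2.222, -0.0]
wrist_force: [-1.9, 1.4, 5.2]
width: 0.0149
```

```bash
python3 - <<'E'
import numpy as np
for a in np.linspace(.02,.855,9)[1:]:
    d=.065*100*np.array([np.cos(.02)-np.cos(a),np.sin(.02)-np.sin(a)]); print('%.2f  toolx %.2f tooly %.2f'%(a,d[1],d[0]))
E
python3 go.py 0 .5333 -.1118 .119
```

```text
0.12  toolx -0.68 tooly 0.05
0.23  toolx -1.34 tooly 0.17
0.33  toolx -2.00 tooly 0.36
0.44  toolx -2.62 tooly 0.61
0.54  toolx -3.22 tooly 0.93
0.65  toolx -3.78 tooly 1.31
0.75  toolx -4.30 tooly 1.75
0.85  toolx -4.77 tooly 2.23
t 46.17 pos [ 0.511  -0.0649  0.1191] w 0.0149 F [-1.86  1.44  5.18]
turn [ 0. -0.  0.] shift [-4.69  2.23  0.01] -> [0.5333, -0.1118, 0.119]
```

arm_command(
  rows=[
    [[0, 0, 0, -0.68, 0.05, -0.1, 1], [0, 0, 0, -1.34, 0.17, -0.1, 1], [0, 0, 0, -2, 0.36, -0.1, 1], [0, 0, 0, -2.62, 0.61, -0.1, 1], [0, 0, 0, -3.22, 0.93, -0.1, 1], [0, 0, 0, -3.78, 1.31, -0.1, 1], [0, 0, 0, -4.3, 1.75, -0.1, 1], [0, 0, 0, -4.75, 2.23, -0.1, 1], [0, 0, 0, -4.75, 2.23, -0.1, 1], [0, 0, 0, -4.75, 2.23, -0.1, 1]],
  ],
)

```text
time_s: 47.42
eef_pos: [0.531, -0.1166, 0.1193]
ee_rot: [2.226, 2.217, -0.008]
wrist_force: [-7.0, -6.5, -1.8]
width: 0.0149
```

arm_command(
  rows=[
    [[0, 0, 0, 0, 0, 0, -1], [0, 0, 0, 0, 0, 0, -1], [0, 0, 0, 0, 0, 0, -1], [0, 0, 0, 0, 0, 0, -1], [0, 0, 0, 0, 0, -4, -1], [0, 0, 0, 0, 0, -9, -1], [0, 0, 0, 2, 0, -11, -1], [0, 0, 0, 4, 0, -11, -1], [0, 0, 0, 4, 0, -11, -1], [0, 0, 0, 4, 0, -11, -1]],
  ],
)

```text
time_s: 48.68
eef_pos: [0.533, -0.0731, 0.2296]
ee_rot: [-2.221, -2.222, 0.001]
wrist_force: [0.2, 0.1, 0.2]
width: 0.0857
```

```bash
python3 - <<'E'
from h import *
grab('wrist','w23')
E
python3 go.py 0 .5333 -.1118 .119; python3 big.py pics/w23.png pics/w23b.png 200 130 400 280 4
```

```text
t 48.73 pos [ 0.5329 -0.0735  0.2296] w 0.0853 F [-0.67  0.79  0.19]
turn [-0.  0. -0.] shift [-3.83  0.05 11.06] -> [0.5333, -0.1118, 0.119]
```

View pics/w23b.png

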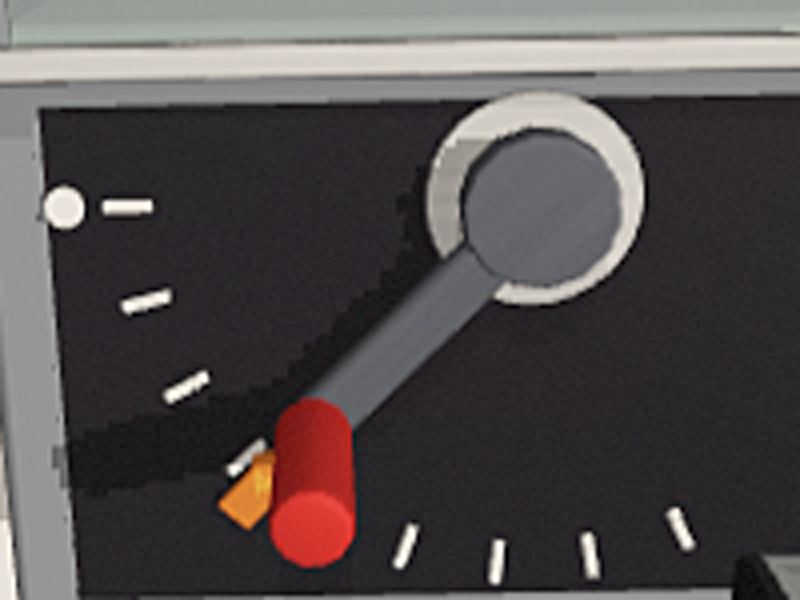

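```bash
python3 - <<'E'
from h import *
C=cam('wrist',arm.read_state())
f=lambda u,v,z:onz(C,[[200+u/4,130+v/4]],z)[0]
kn=f(313,529,.142);hub=f(542,207,.0995);ring=f(536,199,.087)
print(kn,hub,ring)
for pv in (hub,ring):
    d=kn-pv; print('lever',np.hypot(*d[:2]),np.arctan2(-d[1],-d[0]))
for q in [(250,530),(222,504),(236,517)]:
    d=f(*q,.086)-ring; print('ptr tail',np.hypot(*d[:2]),np.arctan2(-d[1],-d[0]))
# arm lever edges at its height, far and near
a=(np.array([468,248])+[497,290])/2; b=(np.array([318,400])+[355,435])/2
for z in (.095,.1): 
    d=f(*b,z)-f(*a,z); print(np.arctan2(-d[1],-d[0]))
E
```

```text
[ 0.53087423 -0.10905096  0.142     ] [ 0.57536053 -0.06147639  0.0995    ] [ 0.57608459 -0.06297607  0.087     ]
lever 0.06513348701746355 0.818931555581083
lever 0.06455131796216103 0.794868609386165
ptr tail 0.09601074352379654 0.9016009533054073
ptr tail 0.09516974718893134 0.8103457143315937
ptr tail 0.0954892212393461 0.8560273051549547
0.8332769887541451
0.8332769887541449
```

arm_command(
  rows=[
    [[0, 0, 0, 6, -3, -3, -1], [0, 0, 0, 12, -5, -5, -1], [0, 0, 0, 18, -5, -5, -1], [0, 0, 0, 24, -5, -5, -1], [0, 0, 0, 30, -5, -5, -1], [0, 0, 0, 36, -5, -5, -1], [0, 0, 0, 42, -5, -5, -1], [0, 0, 0, 42, -5, -5, -1], [0, 0, 0, 42, -5, -5, -1]],
  ],
)

```text
time_s: 49.85
eef_pos: [0.4838, 0.3462, 0.2792]
ee_rot: [2.222, 2.219, -0.002]
wrist_force: [0.3, -0.7, -0.2]
width: 0.0855
```

```bash
python3 - <<'E'
from h import *
grab('top','t24');grab('scene','s24');grab('wrist','w24')
E
python3 big.py pics/t24.png pics/t24b.png 205 130 345 260 5.5
python3 big.py pics/s24.png pics/s24b.png 170 150 450 360 2.8
```

```text
(no output)
```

View pics/t24b.png

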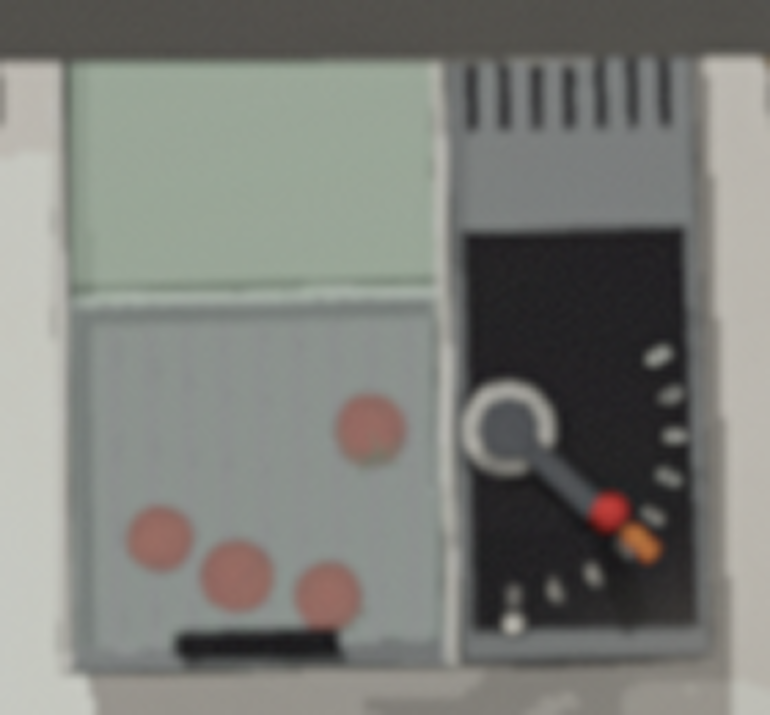

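View pics/s24b.png

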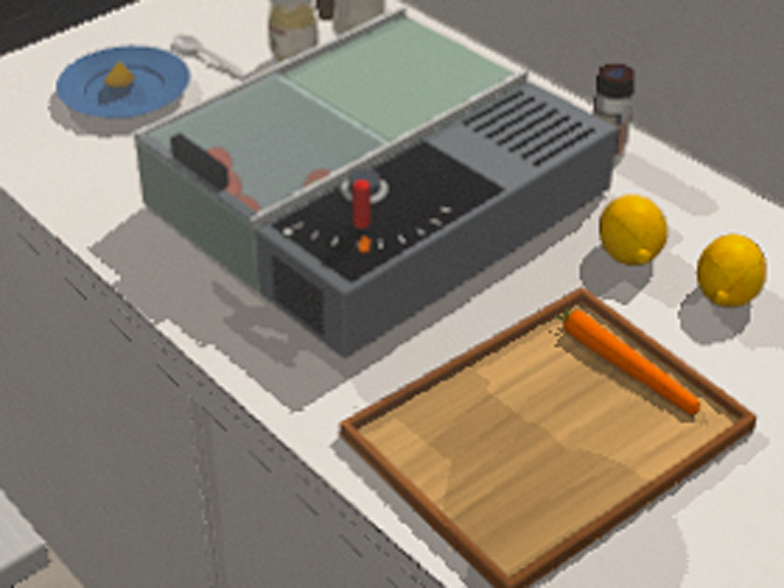

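View pics/w24.png

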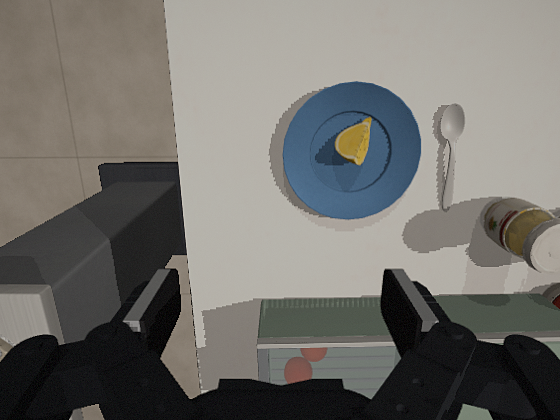

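```bash
python3 - <<'E'
from h import *
C=cam('top')
p=cv2.imread('pics/t24.png')[:,:,::-1].copy()
h=cv2.cvtColor(p,cv2.COLOR_RGB2HSV)
for n,a,b in [('red',(0,150,60),(6,255,255)),('red2',(172,150,60),(180,255,255)),('or',(7,120,80),(17,255,255))]:
    m=cv2.inRange(h,np.array(a),np.array(b)); m[:,:285]=0;m[:,340:]=0
    M=cv2.moments(m,True)
    if M['m00']: c=(M['m10']/M['m00'],M['m01']/M['m00']); print(n,M['m00'],c)
f=lambda u,v,z: onz(C,[[205+u/5.5,130+v/5.5]],z)[0]
ring=f(509,428,.087); kn=f(608,509,.142); pt=f(639,542,.086)
print(ring,kn,pt)
for q in (kn,pt):
    d=q-ring; print(np.hypot(*d[:2]),np.arctan2(-d[1],-d[0]))
E
```

```text
red 41.0 (315.609756097561, 222.70731707317074)
red2 1.0 (319.0, 222.0)
or 38.0 (320.89473684210526, 227.94736842105263)
[ 0.57548315 -0.06349325  0.087     ] [ 0.53142395 -0.10841644  0.142     ] [ 0.51883553 -0.12692886  0.086     ]
0.0629230175230062 0.7951076337945939
0.08504721670239578 0.8418655567724568
```

```bash
python3 -c "
from plant import job,arm
s=arm.read_state();print(s['time_s'],s['wrist_force'],abs(s['joint_velocities']).max())
print(job.close_job())"
```

```text
50.0 [1.17932472 0.44377876 0.21645621] 0.007543405764030671
the job is handed in; nothing more can be done
None
```

I finished the reload in the required order and handed the job in at 50.0 s. I turned the lever to off and opened the window. The lemon wedge went onto the blue plate and all four tomatoes into the tray. I then shut the window and set the lever to the orange pointer.

What the last checks showed:
- **Window:** the handle is back at its starting place (x = 0.471 m), and the top view agrees.
- **Tomatoes:** all four lie on the tray floor side by side. Three of them shifted towards the front after placing, apparently from a knock during the last placement, but they stayed inside.
- **Wedge and carrot:** the wedge is near the middle of the plate, and the carrot is untouched on the board.
- **Arm:** still and touching nothing.
- **Lever:** this disagreed slightly with the target. Two cameras put it at about 0.80–0.83 rad against 0.84–0.86 rad for the pointer. That leaves the knob about 2–4 mm short, inside the 7 mm tolerance, so I did not correct it.

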